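# Load the swing tray, turn it to the beam and lock it

### The job

Stand every black-lidded sample tin upright in the square tray, one to a bay, and press each lid down until it is fully home. Then push the tray's free corner round the pivot bolt, a quarter turn counter-clockwise, until its side lies against the stop block, and only then push the wrench handle clockwise (to the left) until the pivot bolt is tight and the wrench's joint clicks over. Leave the tray on its bolt and the other things on the table where they are.

Things in the scene. Friction and masses are not known exactly. Their poses are not given: they have to be found in the camera images.
- fixture: fixed dark steel plate, 190 x 282 x 6 mm, flat on the table, with an upright pivot bolt at its near edge (12 mm shank, collar 23 mm across from 25 to 32 mm above the table, wrench on top) and a stop block. Origin: on the bolt's axis at table height; x points away from the robot (world yaw 0.18 to 0.34 rad), y to the left, z up. Plate: x -25 to +165, y -127 to +155 mm
- stop (a point): centre of the upper edge of the stop block's face towards the tray, 40 mm above the table: [75, 118.5, 40] mm in the fixture's frame. The aluminium block is 30 mm (x) by 24 mm (y). Behind the plate stands a monitor: its foot (12 mm high) lies close to the far edge, its screen begins about 55 mm above the table, 80 to 100 mm beyond that edge; a chamber 200 mm high stands 70 to 130 mm left of the plate
- tray: loose square aluminium tray, 111 x 111 mm, rim 16 mm high, walls 3, floor 4 mm thick, low cross (10 mm high) making four 51 mm bays. A corner eye lies round the pivot bolt (1.5 mm play). Origin: in the eye, on the underside, 6 mm above the table; the square spans x +6 to +117, y -117 to -6 mm of its frame. Starts with x roughly (up to 0.2 rad off) along the fixture's x, right of the bolt. 0.35 to 0.6 kg
- tray_corner (a point): the tray's free corner, opposite the pivot, at half rim height (14 mm above the table): [117, -117, 8] mm in the tray's frame. A quarter turn counter-clockwise from above (corner moves away from the robot, then left) brings the tray left of the bolt, its side on the stop block and its x axis along the fixture's y. It slides under a few newtons
- handle (a point): point on the centre line of the wrench's black round handle (22 mm thick, 84 mm long, level, 64 mm above the table), 130 mm from the pivot bolt's axis while the wrench is straight; the handle reaches from 60 mm inward to 24 mm outward of this point. At the start it points from the bolt towards the robot (8 deg left of the fixture's -x), out over the table's edge
- pivot_bolt (a joint): angle of the pivot bolt and wrench head about the fixture's origin, rad, growing clockwise seen from above (the handle's end swings to the left). Starts at 0 to 0.05, turns easily (about 1.2 N at the handle point), and is tight at its end, 0.30
- wrench_click (a joint): angle of the wrench's breakaway joint, 36 mm from the bolt's axis, rad, same direction as the bolt: 0 straight, 0.25 fully tripped. It gives way at about 10 N on the handle point, once the bolt is tight, and stays where it is left
- bay0 (a point): centre of one bay of the tray, on its floor (4 mm above the tray's underside)
- bay1 (a point): centre of one bay of the tray, on its floor (4 mm above the tray's underside)
- bay2 (a point): centre of one bay of the tray, on its floor (4 mm above the tray's underside)
- bay3 (a point): centre of one bay of the tray, on its floor (4 mm above the tray's underside)
- tin0_mid (a point): round aluminium sample tin with a flat black press-on lid, may be absent, standing at the start on the plate's free left half: body 30 mm across, 46 mm high; lid 30 mm across, 13 mm thick, its underside 45 mm and its top 58 mm above the tin's bottom when seated, up to 6 mm more when it stands proud. This point: on its axis, 29 mm above its bottom; z along the axis. About 0.16 kg, most of it in the dark weighted base
- tin0_lid (a joint): how far the lid of tin0 stands proud, m: 0 fully seated, 0.0045 to 0.006 at the start; it goes down under about 6 N and stays
- tin1_mid (a point): round aluminium sample tin with a flat black press-on lid, may be absent, standing at the start on the plate's free left half: body 30 mm across, 46 mm high; lid 30 mm across, 13 mm thick, its underside 45 mm and its top 58 mm above the tin's bottom when seated, up to 6 mm more when it stands proud. This point: on its axis, 29 mm above its bottom; z along the axis. About 0.16 kg, most of it in the dark weighted base
- tin1_lid (a joint): how far the lid of tin1 stands proud, m: 0 fully seated, 0.0045 to 0.006 at the start; it goes down under about 6 N and stays
- tin2_mid (a point): round aluminium sample tin with a flat black press-on lid, may be absent, standing at the start on the plate's free left half: body 30 mm across, 46 mm high; lid 30 mm across, 13 mm thick, its underside 45 mm and its top 58 mm above the tin's bottom when seated, up to 6 mm more when it stands proud. This point: on its axis, 29 mm above its bottom; z along the axis. About 0.16 kg, most of it in the dark weighted base
- tin2_lid (a joint): how far the lid of tin2 stands proud, m: 0 fully seated, 0.0045 to 0.006 at the start; it goes down under about 6 N and stays
- tin3_mid (a point): round aluminium sample tin with a flat black press-on lid, may be absent, standing at the start on the plate's free left half: body 30 mm across, 46 mm high; lid 30 mm across, 13 mm thick, its underside 45 mm and its top 58 mm above the tin's bottom when seated, up to 6 mm more when it stands proud. This point: on its axis, 29 mm above its bottom; z along the axis. About 0.16 kg, most of it in the dark weighted base
- tin3_lid (a joint): how far the lid of tin3 stands proud, m: 0 fully seated, 0.0045 to 0.006 at the start; it goes down under about 6 N and stays
- powder_pot: bystander: white pot with a white ribbed screw lid, 42 mm across, 45 mm high; origin under its centre
- optics_case: bystander: small grey case, 62 x 80 x 30 mm; origin under its centre
- vial: bystander: brown vial with a cap, 25 mm across, 52 mm high; origin under its centre

How it is judged:
By the outcome, as a careful person would: the job done as asked, in the order asked, and still so for the second after the job is handed in, with the robot touching nothing.
Of tin0, tin1, tin2, tin3 only 3 to 4 are there at a start; the rules pass over those that are not, and their reading is None.
At some moment in a run one of tin0, tin1, tin2, tin3 may be knocked a few centimetres aside while the robot is not near it.
Once in a run the grip may slacken for a moment while it holds something.
It also fails if it takes over 200 s, if anything falls off the work surface, if the arm or the gripper's body presses on something with over 40 N, if the wrist force passes 120 N, or if a joint passes its speed limit or range.

### The arm

A 6-joint arm with a two-finger parallel gripper is mounted at the origin on a cart in front of the work surface, level with it; the furniture and walls round the work are solid. World frame = base frame: x ahead of the robot, y to its left, z up, the work surface at z = 0. Lengths are in m, angles in rad, forces in N, time in s.
With the tool pointing down it reaches from about 0.425 to 0.95 m from the base axis. Payload 14.7 kg.
Tool frame: the origin (TCP) lies at the very end of the fingers, on their centre line; the grasp point (between the pads) lies 19 mm behind it; z points along the fingers, y is the direction in which the jaws open and shut (so a half turn about z gives the same grasp; the last joint's range is limited). The gripper opens to 85 mm and grips with 20 to 120 N. Pads are 22 mm wide; open, the fingers measure 114 mm over their backs; the gripper's body (76 mm by 85 mm) begins 54 mm behind the grasp point. The pads swing forward as they close: fully open they stand 13 mm farther back than shut.
Start: joints at [-1.22, 0.48, 1.596, -0, 1.065, -0.047], TCP at [0.252, -0.599, 0.231] pointing down, gripper open.
Joint ranges: [-2.75, 2.75], [-0.82, 2.05], [0.23, 2.67], [-1.56, 4.7], [0.09, 2.69], [-2.92, 2.92]. Speed limits (rad/s): [1.89, 1.89, 2.39, 3.01, 3.01, 3.01].

### API

Orientations are given as a unit quaternion [x, y, z, w].
In Python, from bench import robot, vision gives the robot as it stands.
- The arm moves only by the tool send_rows, never from a script. Its argument "increments" is a list of rows, each a list of 7 numbers: the shift along the world's x, y, z in m, then the turn, a rotation vector about the world's x, y, z in rad, then the opening, from 0 (shut) to 1 (fully open). A call has 1 to 20 rows; each row shifts and turns the commanded pose from where the row before left it; what a row does not reach is not made up. A row lasts 1/8 s, in which the tool goes at most 62.5 mm and 10.7 degrees, less where a joint would pass 70% of its speed; a pose out of reach is approached as far as the arm can. A call is refused whole if a number of a shift passes 0.0625 or a number of a turn 0.188, either way. A call with a gripper value outside its range is refused whole. The fingers move at their own pace and stop on an object; the grip force is fixed at half the most. Time passes only in rows, so rows that do not move let the fingers close. It gives the time, the measured TCP pose, the force and the opening at its end, in the units of the state.
- robot.read_state(): the state, without advancing time (a new reading comes with each control period).
- vision.read_camera(name): name is "scene" or "top" or "wrist"; returns a dict with "pixels" (400x640x3 uint8, blue, green, red), "z_map" (400x640 float32, m along the optical axis (not along the pixel's ray), 0 where there is no reading), "camera_matrix" (3x3 intrinsics, pixels), "k1" (the pictures are not rectified: a ray, as slopes to the right and down, at radius r is drawn at 1 + k1 r^2 times it, then the intrinsics apply), "position" and "rotation" of the camera in the world. Camera axes: x right, y up, looking along -z (the intrinsics and any distortion apply to the point x, -y, -z); pixel columns grow to the right and rows downward; lengths in m; the calibration is good to about 2 mm. A picture is of the moment at which its call begins.
- robot.sign_off(): hands the job in, once; it reports no verdict.
The state is a dict: "clock": time; "qpos": joint angles; "joint_vel": joint speeds; "effort": joint torques, N m; "tool_pos": TCP position; "ee_rot": TCP orientation; "contact_force": force on the tool from outside, world axes, zero at the start; "wrist_torque": the same for the moment, N m; "finger_gap": opening from 0.0 (shut) to 1.0 (fully open).
Only numpy, scipy, OpenCV 4.12 (cv2) and the standard library are available. Lean on these libraries where they do the work, as an engineer would, in place of code of your own. Each camera call takes 0.05 s, during which the arm holds its last target.

## Working session

There is one attempt and no reset: what is moved stays moved. The work goes in short steps, Python scripts to look and compute and a tool call to move; the robot and the scene stay as the last step left them, time stands still between calls to the robot, and variables do not carry over. Pictures are saved under pics/ and viewed, and the job is handed in when it is done.

Besides the shell and the picture viewer there is one more tool, called after "Emit:" as name([rows], argument=value, ...), one row to a line, values as JSON. send_rows: Moves the arm, as the interface text tells. Its arguments: {"type":"object","properties":{"increments":{"type":"array"}},"required":["increments"]}

```bash
ls; mkdir -p pics
cat > h.py <<'E'
import numpy as np, cv2
from bench import robot, vision
def cam(n):
    return vision.read_camera(n)
def world(c,u,v,z=None,usez=True):
    K=np.array(c["camera_matrix"]);k1=c["k1"]
    p=cv2.undistortPoints(np.array([[[u,v]]],float),K,np.array([k1,0,0,0.]))[0,0]
    d=np.array([p[0],-p[1],-1.]);R=np.array(c["rotation"]);
    if R.size!=9:
        from scipy.spatial.transform import Rotation as Q; R=Q.from_quat(R).as_matrix()
    o=np.array(c["position"]);w=R@d
    if z is None:
        zm=c["z_map"][int(round(v)),int(round(u))]
        return o+w*zm
    return o+w*(z-o[2])/w[2]
def proj(c,P):
    R=np.array(c["rotation"]);
    if R.size!=9:
        from scipy.spatial.transform import Rotation as Q; R=Q.from_quat(R).as_matrix()
    q=R.T@(np.array(P)-np.array(c["position"]))
    x,y=q[0]/-q[2],-q[1]/-q[2];f=1+c["k1"]*(x*x+y*y);K=np.array(c["camera_matrix"])
    return K[0,0]*x*f+K[0,2],K[1,1]*y*f+K[1,2]
def save(c,fn,box=None,s=1):
    im=c["pixels"]
    if box: im=im[box[1]:box[3],box[0]:box[2]]
    if s!=1: im=cv2.resize(im,None,fx=s,fy=s,interpolation=cv2.INTER_CUBIC)
    cv2.imwrite(fn,im)
def st():
    s=robot.read_state();
    for k in("clock","tool_pos","ee_rot","contact_force","finger_gap","qpos"):print(k,np.round(s[k],4))
E
python3 - <<'E'
from h import *
st()
for n in("scene","top","wrist"):
    c=cam(n);save(c,f"pics/{n}0.png");print(n,c["position"],c["rotation"],c["k1"],c["camera_matrix"])
E
```

```text
pics
clock 0.0
tool_pos [ 0.2517 -0.5988  0.2307]
ee_rot [ 9.803e-01  1.976e-01 -1.000e-04 -6.000e-04]
contact_force [ 0.2384 -0.4018 -0.1016]
finger_gap 1.002
qpos [-1.2196  0.4808  1.5969  0.      1.0651 -0.0466]
scene [0.13655173 0.15112063 0.73972646] [-0.13094345  0.29774956  0.87312674 -0.36310976] -0.06735516970636729 [[376.01109578   0.         312.98953597]
 [  0.         376.01109578 203.72354095]
 [  0.           0.           1.        ]]
top [ 0.387884   -0.19094729  1.09944141] [ 0.04522723 -0.05296928 -0.69678041  0.71389482] -0.000701905670267637 [[501.07752256   0.         327.04236365]
 [  0.         501.07752256 197.40600408]
 [  0.           0.           1.        ]]
wrist [ 0.3147694  -0.57129692  0.37321334] [-0.11214109  0.07479048 -0.54829068  0.82535331] -0.053990283929261626 [[313.38428727   0.         320.60586724]
 [  0.         313.38428727 201.63171242]
 [  0.           0.           1.        ]]
```

View pics/scene0.png

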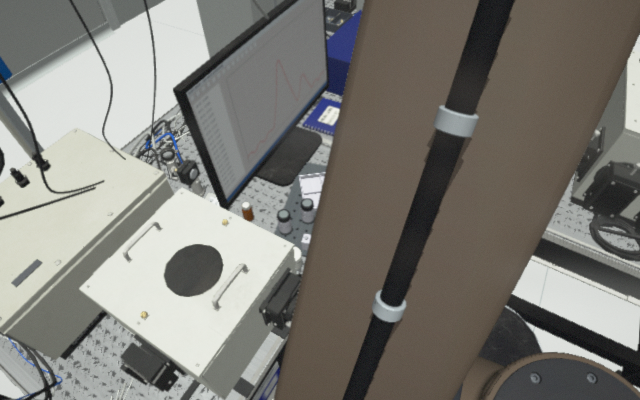

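View pics/top0.png

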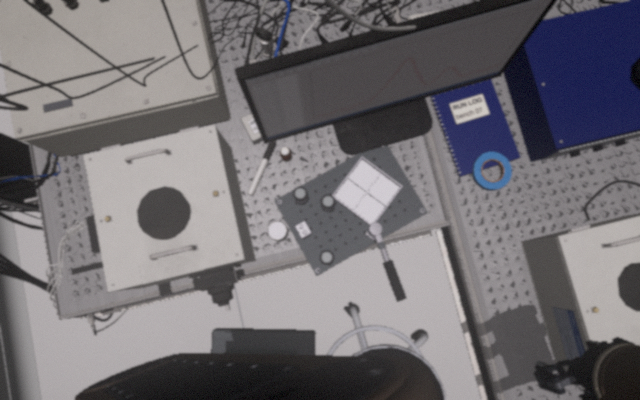

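```bash
python3 - <<'E'
from h import *
c=cam("top");save(c,"pics/topc.png",(300,30,500,180),4)
c=cam("scene");save(c,"pics/scc.png",(230,170,430,320),4)
E
python3 - <<'E'
from h import *
c=cam("top");save(c,"pics/topd.png",(240,130,440,280),4)
E
```

```text
(no output)
```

View pics/topd.png

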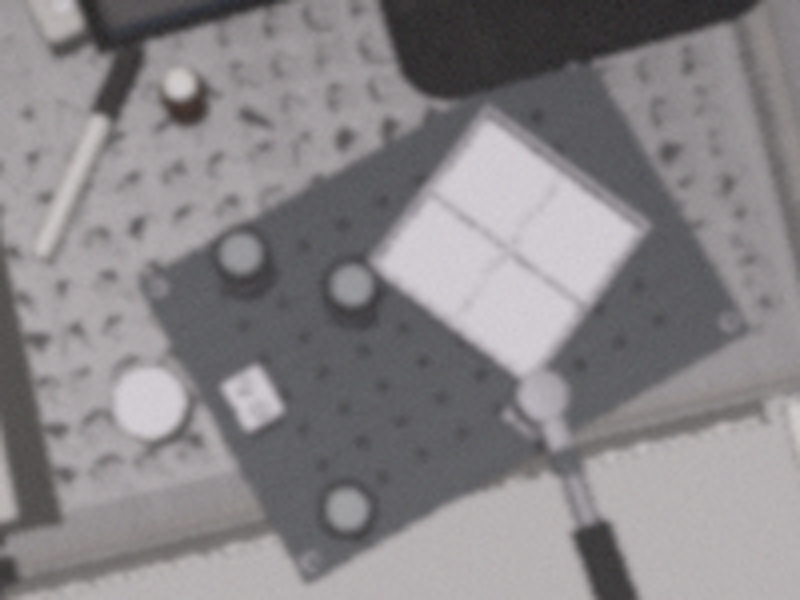

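View pics/wrist0.png

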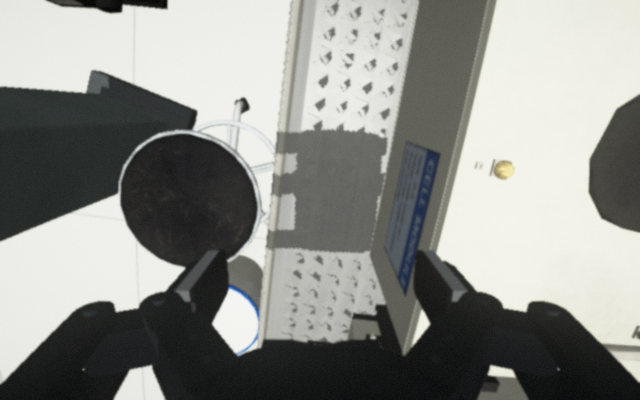

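The top view shows three tins (lids at about (300,194), (328,201) and (327,257)), the stop block at (303,229), the tray centred at (368,190) and the bolt at (375,229). I'll measure these now.

Run:
```python
from h import *
c=cam("top")
def P(u,v,z=None): return np.round(world(c,240+u/4-.4,130+v/4-.4,z),4)
print("tins",*[ (P(u,v,.068),P(u,v)) for u,v in((241,252),(352,286),(347,509))])
print("plate", [P(u,v,.006) for u,v in((143,283),(307,580),(745,327),(588,65))])
print("stop top",P(252,398),P(252,398,.04), [P(u,v,.04) for u,v in((218,382),(262,362),(285,408),(244,432))])
print("bolt",P(543,396),P(543,396,.064),"handle",P(590,535),P(590,535,.075))
print("tray corners",[P(u,v,.022) for u,v in((488,106),(650,228),(372,263),(528,375))], P(510,250))
print("pot",P(150,402),"vial",P(182,85))
```

```text
tins (array([ 0.541 , -0.1438,  0.068 ]), array([ 0.5408, -0.1438,  0.0691])) (array([ 0.5246, -0.2019,  0.068 ]), array([ 0.524 , -0.2019,  0.0727])) (array([ 0.4096, -0.202 ,  0.068 ]), array([ 0.4097, -0.2021,  0.0638]))
plate [array([ 0.5316, -0.0877,  0.006 ]), array([ 0.3724, -0.182 ,  0.006 ]), array([ 0.5155, -0.4193,  0.006 ]), array([ 0.6609, -0.3318,  0.006 ])]
stop top [ 0.4673 -0.1507  0.039 ] [ 0.4673 -0.1507  0.04  ] [array([ 0.4753, -0.1325,  0.04  ]), array([ 0.4865, -0.1555,  0.04  ]), array([ 0.4624, -0.1683,  0.04  ]), array([ 0.4492, -0.1471,  0.04  ])]
bolt [ 0.4698 -0.3017  0.0688] [ 0.4702 -0.3022  0.064 ] handle [ 0.3992 -0.3257  0.0744] [ 0.3992 -0.3256  0.075 ]
tray corners [array([ 0.6323, -0.2748,  0.022 ]), array([ 0.5667, -0.3642,  0.022 ]), array([ 0.5436, -0.213 ,  0.022 ]), array([ 0.4846, -0.2985,  0.022 ])] [ 0.5537 -0.2886  0.0146]
pot [ 0.4636 -0.0973  0.0438] vial [ 0.6325 -0.1088  0.0527]
```

Emit:
send_rows([
  [0,0,0.04,0,0,0,1],
  [0,0,0.04,0,0,0,1],
  [0,0,0.04,0,0,0,1],
  [0.02,0.03,0,0,0,0,1],
  [0.02,0.03,0,0,0,0,1],
  [0.02,0.03,0,0,0,0,1],
  [0.02,0.03,0,0,0,0,1],
  [0.02,0.03,0,0,0,0,1],
  [0.02,0.03,0,0,0,0,1],
  [0.02,0.03,0,0,0,0,1],
  [0.02,0.03,0,0,0,0,1],
  [0,0,0,0,0,0,1],
  [0,0,0,0,0,0,1],
])

```text
clock: 1.98
tool_pos: [0.4118, -0.3594, 0.3514]
ee_rot: [0.98, 0.198, -0.0, 0.0]
contact_force: [-0.8, -0.4, -0.5]
finger_gap: 0.999
```

Run:
```python
from h import *
st()
for n in("scene","wrist","top"):
    c=cam(n);save(c,f"pics/{n}1.png")
```

```text
clock 1.975
tool_pos [ 0.4118 -0.3594  0.3514]
ee_rot [ 9.802e-01  1.979e-01 -1.000e-04  2.000e-04]
contact_force [-0.7861 -0.3737 -0.5281]
finger_gap 0.9989
qpos [-7.7290e-01  2.2920e-01  1.6738e+00 -3.0000e-04  1.2384e+00  3.9970e-01]
```

View pics/wrist1.png

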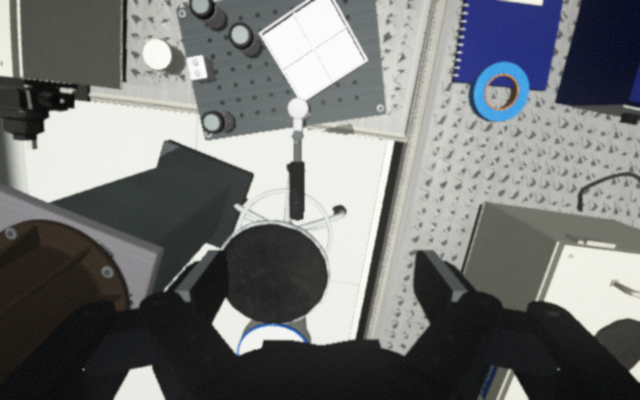

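View pics/scene1.png

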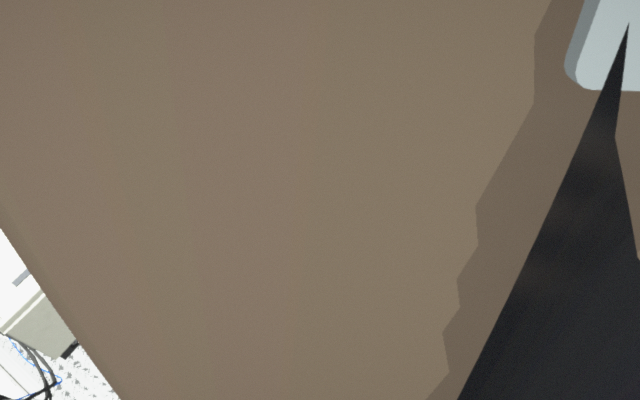

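Run:
```python
from h import *
c=cam("wrist");save(c,"pics/w1c.png",(140,0,400,150),3)
print(c["position"],c["rotation"])
def P(u,v,z=None): return np.round(world(c,u,v,z),4)
for nm,u,v,z in(("bolt",298,107,.064),("tinA",202,8,.068),("tinB",243,35,.068),("tinC",213,120,.068),("stop",194,64,.04),("plateNR",384,113,.006),("trayTop",335,0,.022),("trayL",261,37,.022),("trayR",368,67,.022),("trayN",306,103,.022),("handle",296,215,.064)): print(nm,P(u,v),P(u,v,z))
```

```text
[ 0.47444931 -0.33221163  0.49371043] [-0.11249412  0.07443848 -0.54873016  0.82504496]
bolt [ 0.4726 -0.3014  0.0705] [ 0.4726 -0.3009  0.064 ]
tinA [ 0.5378 -0.1473  0.0685] [ 0.5379 -0.1471  0.068 ]
tinB [ 0.5271 -0.2059  0.0703] [ 0.5274 -0.2052  0.068 ]
tinC [ 0.4143 -0.2034  0.0696] [ 0.4141 -0.2029  0.068 ]
stop [ 0.4714 -0.1476  0.0422] [ 0.4713 -0.1467  0.04  ]
plateNR [ 0.5145 -0.4191  0.0072] [ 0.5146 -0.4193  0.006 ]
trayTop [ 0.6277 -0.2901  0.0051] [ 0.6224 -0.2916  0.022 ]
trayL [ 0.5402 -0.2154  0.0213] [ 0.5401 -0.2155  0.022 ]
trayR [ 0.5642 -0.3697  0.0069] [ 0.5614 -0.3685  0.022 ]
trayN [ 0.4813 -0.3091  0.069 ] [ 0.482  -0.3065  0.022 ]
handle [ 0.336  -0.3531  0.0748] [ 0.3325 -0.3536  0.064 ]
```

View pics/w1c.png

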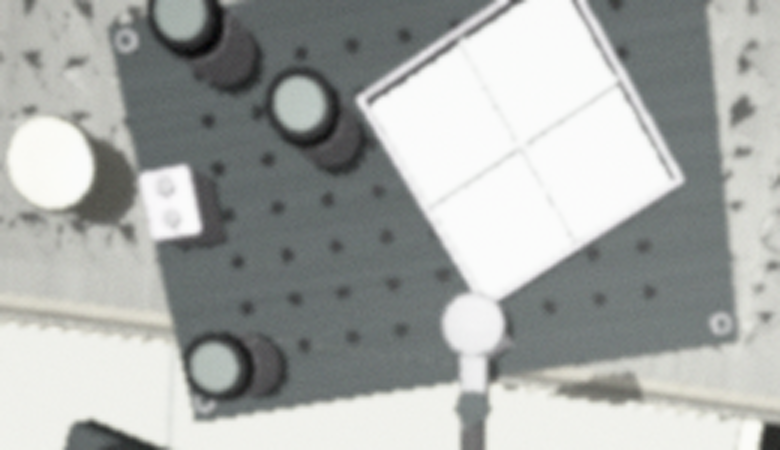

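View pics/top1.png

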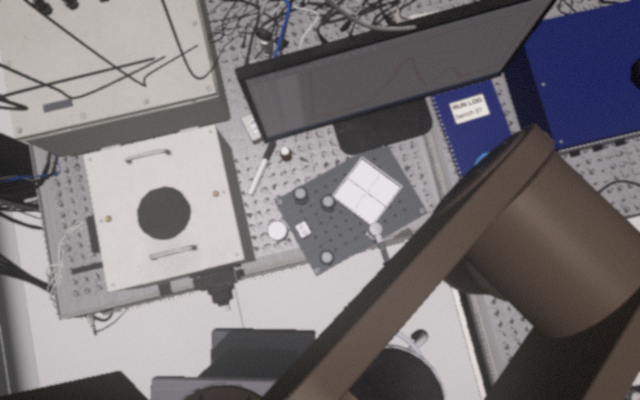

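Run:
```python
from h import *
c=cam("wrist")
print(world(c,320,200,.03),world(c,320,200,.068),world(c,320,100,.068))
print(proj(c,[0.4118,-.3594,.3514]))
from scipy.spatial.transform import Rotation as Q
print(Q.from_quat(c["rotation"]).as_matrix())
```

```text
[ 0.35796765 -0.38031358  0.03      ] [ 0.36751354 -0.37637081  0.068     ] [ 0.49180628 -0.32433558  0.068     ]
(np.float64(322.1757127116694), np.float64(257.5564616882681))
[[ 3.86619754e-01  8.88742245e-01  2.46297356e-01]
 [-9.22239037e-01  3.72411972e-01  1.03848362e-01]
 [ 5.70342082e-04 -2.67294864e-01  9.63614617e-01]]
```

Emit:
send_rows([
  [0.02,0.024,0,0,0,0,0.6],
  [0.02,0.024,0,0,0,0,0.6],
  [0.02,0.024,0,0,0,0,0.6],
  [0.02,0.024,-0.02,0,0,0,0.6],
  [0.02,0.024,-0.02,0,0,0,0.6],
  [0,0,0,0,0,0,0.6],
  [0,0,0,0,0,0,0.6],
  [0,0,0,0,0,0,0.6],
])

```text
clock: 3.22
tool_pos: [0.5116, -0.2402, 0.3119]
ee_rot: [0.98, 0.197, 0.0, 0.0]
contact_force: [-0.4, 0.7, 0.2]
finger_gap: 0.603
```

Run:
```python
from h import *
st()
c=cam("wrist");save(c,"pics/w2.png");import pickle;pickle.dump(c,open("w2.pkl","wb"))
```

```text
clock 3.225
tool_pos [ 0.5116 -0.2402  0.3119]
ee_rot [9.804e-01 1.971e-01 3.000e-04 4.000e-04]
contact_force [-0.3631  0.6556  0.1677]
finger_gap 0.6027
qpos [-4.9250e-01  2.8630e-01  1.6929e+00 -2.0000e-04  1.1614e+00  6.8160e-01]
```

View pics/w2.png

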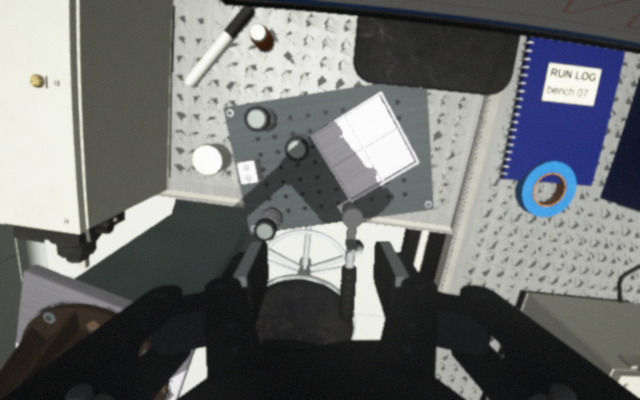

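Run:
```python
from h import *
import pickle
c=pickle.load(open("w2.pkl","rb"));save(c,"pics/w2c.png",(225,80,425,230),4)
```

```text
(no output)
```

View pics/w2c.png

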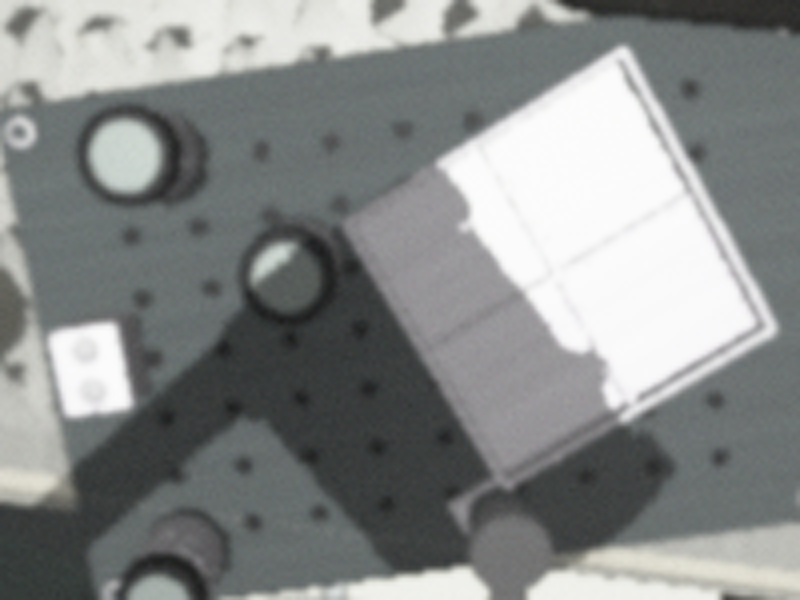

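Run:
```python
from h import *
import pickle
c=pickle.load(open("w2.pkl","rb"))
def P(u,v,z=None): return np.round(world(c,225+u/4-.4,80+v/4-.4,z),4)
print("A",P(128,155),P(128,155,.069)," B",P(288,274),P(288,274,.069)); print("C",P(160,590),P(160,590,.069))
t=np.array([P(u,v,.022)[:2] for u,v in((503,490),(345,222),(625,48),(775,325))])
print(t,np.linalg.norm(t-np.roll(t,1,0),axis=1))
x=(t[1]-t[0]+t[2]-t[3]);y=(t[0]-t[3]+t[1]-t[2]);print("yaw",np.arctan2(x[1],x[0]),np.arctan2(-y[0],y[1]))
yaw=(np.arctan2(x[1],x[0])+np.arctan2(-y[0],y[1]))/2
R=np.array([[np.cos(yaw),-np.sin(yaw)],[np.sin(yaw),np.cos(yaw)]]);cen=t.mean(0);org=cen-R@[61.5e-3,-61.5e-3]
print("cen",cen,"eye",org,"bolt",P(510,545),P(510,545,.07))
for b in((34.5,-34.5),(88.5,-34.5),(34.5,-88.5),(88.5,-88.5)):print(b,np.round(org+R@(np.array(b)/1e3),4))
print("stop",[P(u,v,.04) for u,v in((48,332),(118,320),(135,408),(68,418))])
print("plate corner FL",P(0,108,.006), "far edge",P(560,25,.006))
```

```text
A [ 0.5422 -0.1438  0.0699] [ 0.5421 -0.1437  0.069 ]  B [ 0.5277 -0.201   0.0699] [ 0.5276 -0.2009  0.069 ]
C [ 0.4159 -0.2     0.0682] [ 0.4162 -0.2     0.069 ]
[[ 0.4802 -0.2989]
 [ 0.5456 -0.2109]
 [ 0.6336 -0.2743]
 [ 0.5712 -0.3619]] [0.11067972 0.10964105 0.10845995 0.10755241]
yaw 0.9416615163571885 0.9559579285830276
cen [ 0.55765 -0.2865 ] eye [ 0.47183453 -0.30064941] bolt [ 0.4745 -0.2992  0.0689] [ 0.4748 -0.2989  0.07  ]
(34.5, -34.5) [ 0.52   -0.2927]
(88.5, -34.5) [ 0.5514 -0.2488]
(34.5, -88.5) [ 0.5639 -0.3242]
(88.5, -88.5) [ 0.5953 -0.2803]
stop [array([ 0.4755, -0.1333,  0.04  ]), array([ 0.4883, -0.1535,  0.04  ]), array([ 0.4624, -0.1689,  0.04  ]), array([ 0.4504, -0.149 ,  0.04  ])]
plate corner FL [ 0.5348 -0.0859  0.006 ] far edge [ 0.6339 -0.2531  0.006 ]
```

Emit:
send_rows([
  [0.0155,0.038,-0.02,0,0,0,0.65],
  [0,0,-0.04,0,0,0,0.65],
  [0,0,-0.05,0,0,0,0.65],
  [0,0,-0.05,0,0,0,0.65],
  [0,0,-0.03,0,0,0,0.65],
  [0,0,0,0,0,0,0.65],
  [0,0,0,0,0,0,0.65],
])

```text
clock: 4.15
tool_pos: [0.528, -0.2019, 0.1227]
ee_rot: [0.98, 0.197, 0.001, 0.0]
contact_force: [0.6, -0.4, 0.6]
finger_gap: 0.651
```

Run:
```python
from h import *
st()
c=cam("wrist");save(c,"pics/w3.png")
```

```text
clock 4.15
tool_pos [ 0.528  -0.2019  0.1227]
ee_rot [9.803e-01 1.973e-01 7.000e-04 5.000e-04]
contact_force [ 0.588  -0.4447  0.618 ]
finger_gap 0.651
qpos [-0.4189  0.4972  1.8951 -0.      0.7476  0.7547]
```

View pics/w3.png

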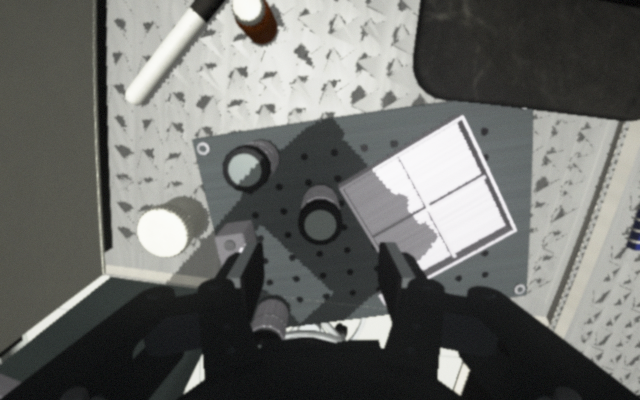

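Run:
```python
from h import *
c=cam("wrist");save(c,"pics/w3c.png",(180,110,380,260),4)
print(world(c,321,225,.069),world(c,321,225),"A",world(c,247,170,.069))
```

```text
[ 0.52648893 -0.20194579  0.069     ] [ 0.52680023 -0.20181121  0.0699489 ] A [ 0.54237334 -0.14430933  0.069     ]
```

View pics/w3c.png

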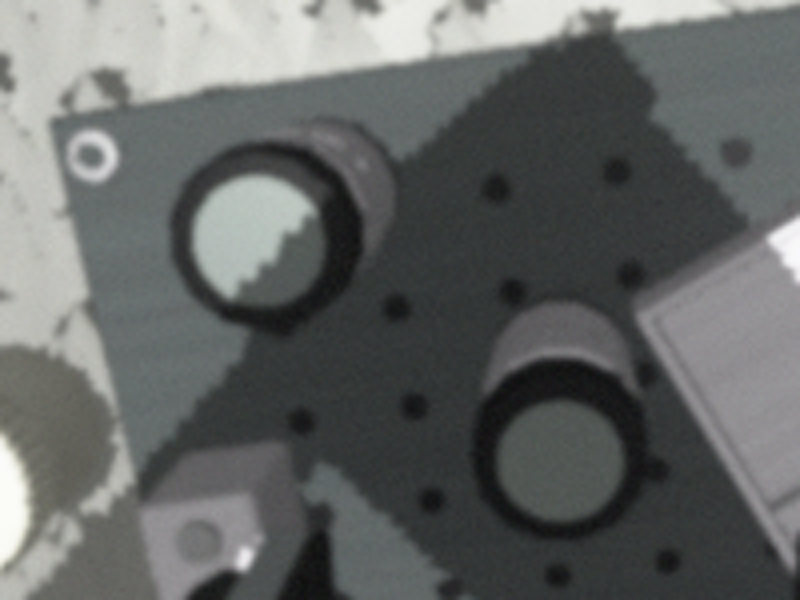

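Emit:
send_rows([
  [-0.001,0,-0.04,0,0,0,0.65],
  [0,0,-0.03,0,0,0,0.65],
  [0,0,-0.02,0,0,0,0.65],
  [0,0,-0.008,0,0,0,0.65],
  [0,0,0,0,0,0,0.65],
  [0,0,0,0,0,0,0],
  [0,0,0,0,0,0,0],
  [0,0,0,0,0,0,0],
  [0,0,0,0,0,0,0],
  [0,0,0,0,0,0,0],
])

```text
clock: 5.5
tool_pos: [0.527, -0.2015, 0.0245]
ee_rot: [0.98, 0.198, 0.001, 0.0]
contact_force: [-0.9, 0.9, 8.0]
finger_gap: 0.338
```

Emit:
send_rows([
  [0,0,0.01,0,0,0,0],
  [0,0,0.015,0,0,0,0],
  [0,0,0,0,0,0,0],
  [0,0,0,0,0,0,0],
])

```text
clock: 6.0
tool_pos: [0.5264, -0.2013, 0.0485]
ee_rot: [0.98, 0.198, 0.0, 0.0]
contact_force: [0.5, -0.6, -2.7]
finger_gap: 0.332
```

Run:
```python
from h import *
st()
c=cam("wrist");save(c,"pics/w4.png")
```

```text
clock 6.0
tool_pos [ 0.5264 -0.2013  0.0485]
ee_rot [9.803e-01 1.976e-01 2.000e-04 1.000e-04]
contact_force [ 0.5365 -0.5605 -2.692 ]
finger_gap 0.3323
qpos [-0.419   0.6083  1.9407  0.      0.5921  0.754 ]
```

View pics/w4.png

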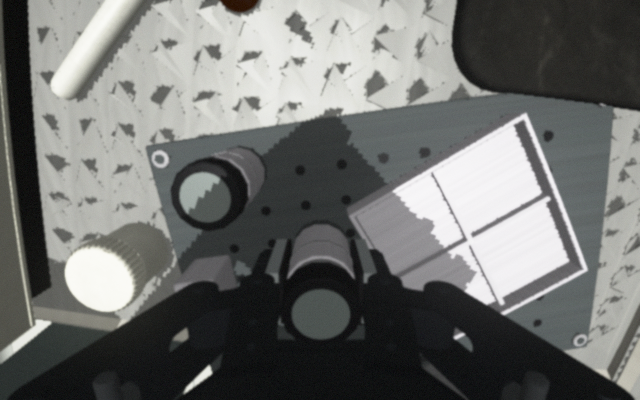

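Emit:
send_rows([
  [0,0,0.005,0,0,0,0],
  [0.0095,-0.03,0,0,0,0,0],
  [0.0095,-0.03,0,0,0,0,0],
  [0.0095,-0.03,0,0,0,0,0],
  [0.0095,-0.0325,0,0,0,0,0],
  [0,0,0,0,0,0,0],
  [0,0,0,0,0,0,0],
])

```text
clock: 6.92
tool_pos: [0.5638, -0.3232, 0.053]
ee_rot: [0.98, 0.197, -0.0, -0.0]
contact_force: [-0.2, 0.8, -0.7]
finger_gap: 0.329
```

Run:
```python
from h import *
st()
c=cam("wrist");save(c,"pics/w5.png")
c=cam("top");save(c,"pics/t5.png",(240,130,440,280),4)
```

```text
clock 6.925
tool_pos [ 0.5638 -0.3232  0.053 ]
ee_rot [ 9.803e-01  1.974e-01 -4.000e-04 -5.000e-04]
contact_force [-0.2199  0.7648 -0.6846]
finger_gap 0.3292
qpos [-5.6730e-01  6.8710e-01  1.7288e+00  2.0000e-04  7.2690e-01  6.0590e-01]
```

View pics/w5.png

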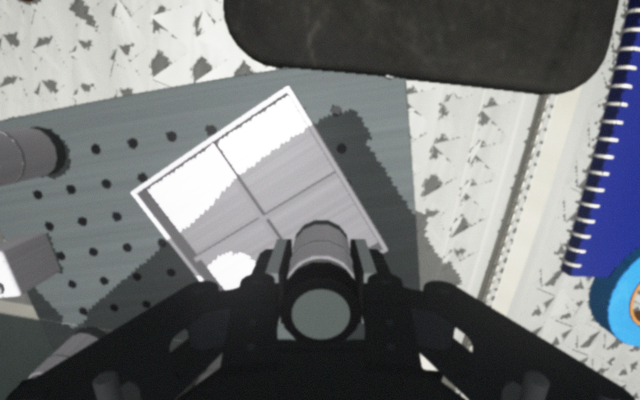

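View pics/t5.png

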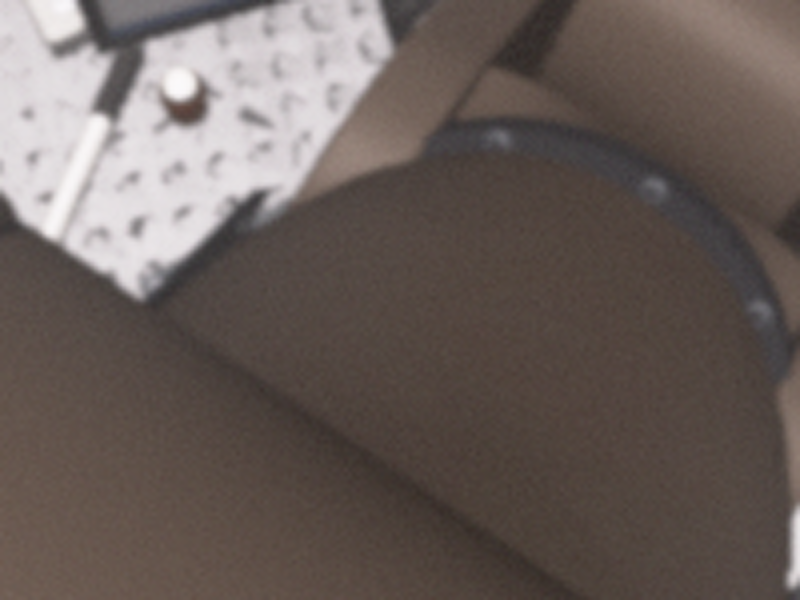

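Run:
```python
from h import *
c=cam("wrist")
for p in((133,192),(289,86),(385,250)):print(world(c,*p,.022))
print("lid",world(c,320,313),world(c,267,214,.016))
```

```text
[ 0.54553537 -0.21093933  0.022     ]
[ 0.63418553 -0.27402418  0.022     ]
[ 0.56970294 -0.36130194  0.022     ]
lid [ 0.56418877 -0.32129235  0.09918163] [ 0.56133512 -0.28766791  0.016     ]
```

Emit:
send_rows([
  [0,-0.001,-0.012,0,0,0,0],
  [0,0,-0.008,0,0,0,0],
  [0,0,-0.004,0,0,0,0],
  [0,0,-0.001,0,0,0,0],
  [0,0,0,0,0,0,0],
])

```text
clock: 7.7
tool_pos: [0.5639, -0.3243, 0.0285]
ee_rot: [0.98, 0.198, -0.0, -0.0]
contact_force: [-4.0, 2.9, 8.5]
finger_gap: 0.336
```

Emit:
send_rows([
  [0,0,0,0,0,0,0.5],
  [0,0,0,0,0,0,0.5],
  [0,0,0,0,0,0,0.5],
  [0,0,0.01,0,0,0,0.5],
  [0,0,0.02,0,0,0,0.5],
  [0,0,0.03,0,0,0,0.5],
  [0,0,0.03,0,0,0,0.5],
  [0,0,0,0,0,0,0],
])

```text
clock: 8.7
tool_pos: [0.566, -0.3258, 0.1223]
ee_rot: [0.98, 0.198, 0.002, 0.002]
contact_force: [0.4, -0.3, 0.0]
finger_gap: 0.3
```

Run:
```python
from h import *
st()
c=cam("wrist");save(c,"pics/w6.png")
```

```text
clock 8.7
tool_pos [ 0.566  -0.3258  0.1223]
ee_rot [0.9803 0.1976 0.002  0.0019]
contact_force [ 0.3721 -0.3463  0.0123]
finger_gap 0.2998
qpos [-0.5687  0.5983  1.6893 -0.      0.8485  0.6043]
```

View pics/w6.png

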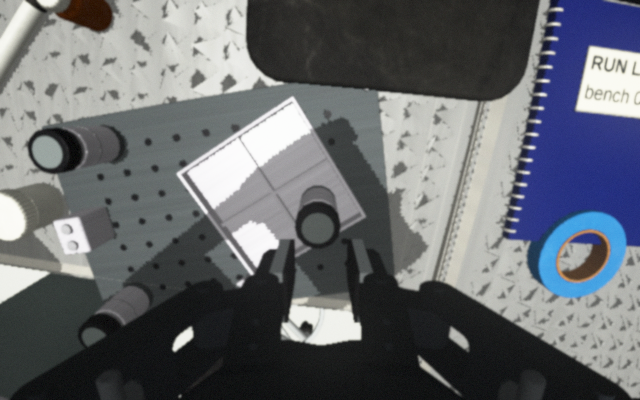

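Run:
```python
from h import *
c=cam("wrist")
print(world(c,318.5,226),world(c,318.5,226,.073));
# lid top depth patch
u,v=np.meshgrid(range(312,326),range(220,233));print(np.mean([world(c,a,b) for a,b in zip(u.ravel(),v.ravel())],0))
st()
```

```text
[ 0.56467275 -0.32306796  0.07418716] [ 0.5642763  -0.32322981  0.073     ]
[ 0.56461523 -0.3230899   0.07403885]
clock 8.8
tool_pos [ 0.5646 -0.3249  0.1195]
ee_rot [9.803e-01 1.976e-01 5.000e-04 5.000e-04]
contact_force [-0.1486  1.0024 -0.1395]
finger_gap 0.1272
qpos [-0.5687  0.6015  1.6916 -0.      0.8469  0.6043]
```

Emit:
send_rows([
  [0,0.001,-0.02,0,0,0,0],
  [0,0,-0.015,0,0,0,0],
  [0,0,-0.006,0,0,0,0],
  [0,0,-0.004,0,0,0,0],
  [0,0,-0.003,0,0,0,0],
  [0,0,-0.002,0,0,0,0],
  [0,0,0,0,0,0,0],
])

```text
clock: 9.68
tool_pos: [0.5645, -0.3239, 0.0687]
ee_rot: [0.98, 0.198, 0.0, 0.0]
contact_force: [-0.7, 0.7, 1.7]
finger_gap: -0.002
```

Emit:
send_rows([
  [0,0,-0.001,0,0,0,0],
  [0,0,0,0,0,0,0],
])

```text
clock: 9.93
tool_pos: [0.5646, -0.3239, 0.0681]
ee_rot: [0.98, 0.198, 0.0, 0.0]
contact_force: [-1.9, 1.0, 9.8]
finger_gap: 0.002
```

Emit:
send_rows([
  [0,0,-0.001,0,0,0,0],
  [0,0,0,0,0,0,0],
])

```text
clock: 10.18
tool_pos: [0.565, -0.3241, 0.0679]
ee_rot: [0.98, 0.198, 0.001, 0.001]
contact_force: [-4.0, 2.7, 21.8]
finger_gap: 0.004
```

Emit:
send_rows([
  [0,0,-0.001,0,0,0,0],
  [0,0,0,0,0,0,0],
])

```text
clock: 10.42
tool_pos: [0.5654, -0.3244, 0.0679]
ee_rot: [0.98, 0.198, 0.001, 0.001]
contact_force: [-6.6, 4.3, 32.9]
finger_gap: 0.002
```

Emit:
send_rows([
  [0,0,0.004,0,0,0,0],
  [0,0,0.03,0,0,0,0],
  [0,0,0.03,0,0,0,0.65],
  [-0.0045,0.036,0,0,0,0,0.65],
  [-0.0045,0.036,0,0,0,0,0.65],
  [-0.0045,0.036,0,0,0,0,0.65],
  [-0.0045,0.036,0,0,0,0,0.65],
  [-0.0045,0.036,0,0,0,0,0.65],
  [0,0,0,0,0,0,0.65],
  [0,0,0,0,0,0,0.65],
])

```text
clock: 11.68
tool_pos: [0.5423, -0.1441, 0.1295]
ee_rot: [0.98, 0.198, 0.0, 0.0]
contact_force: [-0.1, 0.4, -0.0]
finger_gap: 0.652
```

Run:
```python
from h import *
st()
c=cam("wrist");save(c,"pics/w7.png")
```

```text
clock 11.675
tool_pos [ 0.5423 -0.1441  0.1295]
ee_rot [9.802e-01 1.978e-01 3.000e-04 2.000e-04]
contact_force [-0.0999  0.3592 -0.0328]
finger_gap 0.6516
qpos [-3.137e-01  4.831e-01  1.899e+00 -2.000e-04  7.587e-01  8.590e-01]
```

View pics/w7.png

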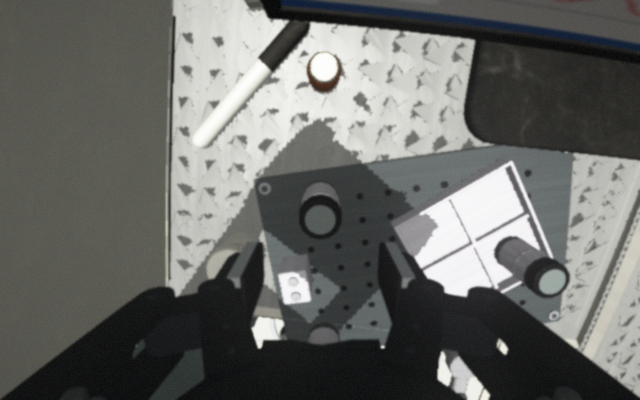

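Run:
```python
from h import *
c=cam("wrist");save(c,"pics/w7c.png",(250,160,450,310),4)
print(world(c,320,216),world(c,320,216,.069))
```

```text
[ 0.54415269 -0.14212021  0.06955584] [ 0.54398504 -0.14219012  0.069     ]
```

View pics/w7c.png

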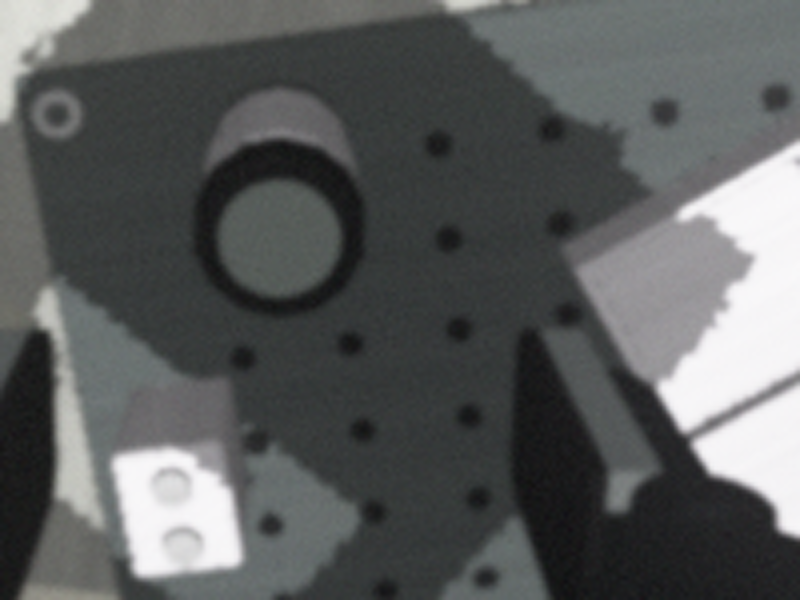

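Emit:
send_rows([
  [0,0.001,-0.04,0,0,0,0.65],
  [0,0,-0.04,0,0,0,0.65],
  [0,0,-0.02,0,0,0,0.65],
  [0,0,-0.006,0,0,0,0.65],
  [0,0,0,0,0,0,0.65],
  [0,0,0,0,0,0,0],
  [0,0,0,0,0,0,0],
  [0,0,0,0,0,0,0],
  [0,0,0,0,0,0,0],
  [0,0,0,0,0,0,0],
  [0,0,0.01,0,0,0,0],
  [0,0,0.02,0,0,0,0],
  [0,0,0,0,0,0,0],
])

```text
clock: 13.4
tool_pos: [0.543, -0.1431, 0.055]
ee_rot: [0.98, 0.198, 0.001, 0.001]
contact_force: [0.0, 0.2, -2.6]
finger_gap: 0.335
```

Emit:
send_rows([
  [0.0105,-0.0275,0,0,0,0,0],
  [0.0105,-0.0275,0,0,0,0,0],
  [0.0105,-0.0275,0,0,0,0,0],
  [0.0105,-0.0275,0,0,0,0,0],
  [0.0105,-0.027,0,0,0,0,0],
  [0,0,0,0,0,0,0],
  [0,0,0,0,0,0,0],
])

```text
clock: 14.28
tool_pos: [0.5936, -0.2792, 0.0528]
ee_rot: [0.98, 0.197, -0.0, -0.0]
contact_force: [-0.7, 0.2, -2.4]
finger_gap: 0.335
```

Run:
```python
from h import *
st()
c=cam("wrist");save(c,"pics/w8.png")
print(world(c,320,313))
```

```text
clock 14.275
tool_pos [ 0.5936 -0.2792  0.0528]
ee_rot [ 9.803e-01  1.975e-01 -4.000e-04 -4.000e-04]
contact_force [-0.7104  0.1524 -2.4105]
finger_gap 0.3352
qpos [-4.8590e-01  6.9380e-01  1.7134e+00  1.0000e-04  7.3560e-01  6.8720e-01]
[ 0.5929849  -0.27809146  0.09726133]
```

View pics/w8.png

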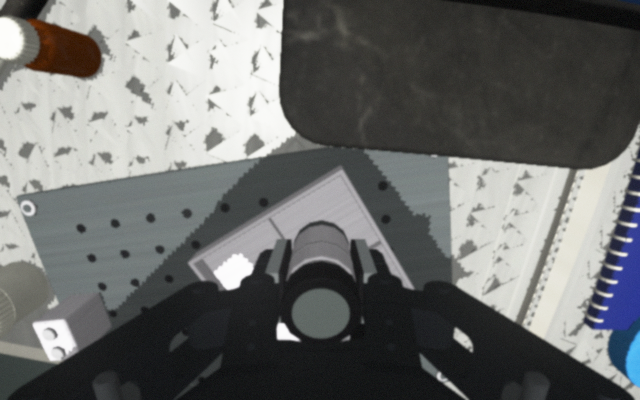

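Run:
```python
from h import *
c=cam("wrist")
print(world(c,341,167,.022),world(c,190,263,.022))
```

```text
[ 0.63527482 -0.27257657  0.022     ] [ 0.54516629 -0.21104676  0.022     ]
```

Emit:
send_rows([
  [0.001,-0.001,-0.012,0,0,0,0],
  [0,0,-0.008,0,0,0,0],
  [0,0,-0.003,0,0,0,0],
  [0,0,-0.001,0,0,0,0],
  [0,0,0,0,0,0,0],
])

```text
clock: 15.0
tool_pos: [0.5954, -0.2808, 0.0294]
ee_rot: [0.98, 0.198, 0.0, 0.0]
contact_force: [0.3, 0.7, -1.2]
finger_gap: 0.334
```

Emit:
send_rows([
  [0,0,-0.0015,0,0,0,0],
  [0,0,0,0,0,0,0],
])

```text
clock: 15.25
tool_pos: [0.5956, -0.2809, 0.0284]
ee_rot: [0.98, 0.198, 0.0, 0.0]
contact_force: [-1.0, 0.6, 4.1]
finger_gap: 0.338
```

Touching the floor; I'll release, rise and close to press.

Emit:
send_rows([
  [0,0,0,0,0,0,0.5],
  [0,0,0,0,0,0,0.5],
  [0,0,0,0,0,0,0.5],
  [0,0,0.01,0,0,0,0.5],
  [0,0,0.02,0,0,0,0.5],
  [0,0,0.03,0,0,0,0.5],
  [0,0,0.03,0,0,0,0.5],
  [0,0,0,0,0,0,0],
  [0,0,0,0,0,0,0],
  [0,0,0,0,0,0,0],
])

```text
clock: 16.5
tool_pos: [0.5949, -0.2805, 0.1173]
ee_rot: [0.98, 0.198, -0.0, -0.0]
contact_force: [0.3, -0.1, -0.1]
finger_gap: 0.0
```

Run:
```python
from h import *
st()
c=cam("wrist");save(c,"pics/w9.png");save(c,"pics/w9c.png",(220,130,420,280),4)
```

```text
clock 16.5
tool_pos [ 0.5949 -0.2805  0.1173]
ee_rot [ 9.803e-01  1.976e-01 -4.000e-04 -3.000e-04]
contact_force [ 0.3358 -0.1104 -0.0796]
finger_gap 0.0004
qpos [-0.4867  0.6128  1.6749  0.      0.8549  0.6863]
```

View pics/w9c.png

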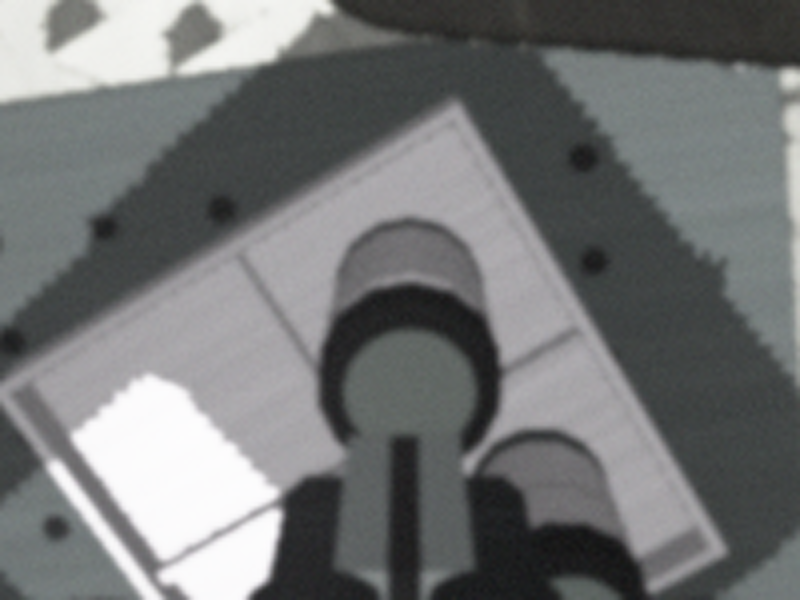

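Emit:
send_rows([
  [0,0,-0.02,0,0,0,0],
  [0,0,-0.015,0,0,0,0],
  [0,0,-0.006,0,0,0,0],
  [0,0,-0.004,0,0,0,0],
  [0,0,-0.003,0,0,0,0],
  [0,0,-0.001,0,0,0,0],
  [0,0,0,0,0,0,0],
])

```text
clock: 17.42
tool_pos: [0.5955, -0.2808, 0.0692]
ee_rot: [0.98, 0.198, 0.0, 0.0]
contact_force: [-0.9, 1.0, 3.0]
finger_gap: -0.001
```

Emit:
send_rows([
  [0,0,-0.001,0,0,0,0],
  [0,0,0,0,0,0,0],
])

```text
clock: 17.68
tool_pos: [0.5955, -0.2808, 0.0682]
ee_rot: [0.98, 0.198, 0.0, 0.0]
contact_force: [-1.3, 1.2, 5.3]
finger_gap: -0.007
```

Emit:
send_rows([
  [0,0,-0.001,0,0,0,0],
  [0,0,0,0,0,0,0],
])

```text
clock: 17.92
tool_pos: [0.5959, -0.281, 0.068]
ee_rot: [0.98, 0.198, 0.001, 0.0]
contact_force: [-4.1, 2.5, 15.9]
finger_gap: 0.001
```

Emit:
send_rows([
  [0,0,-0.0015,0,0,0,0],
  [0,0,0,0,0,0,0],
])

```text
clock: 18.18
tool_pos: [0.5965, -0.2813, 0.0679]
ee_rot: [0.98, 0.198, 0.001, 0.001]
contact_force: [-6.8, 3.2, 33.8]
finger_gap: -0.005
```

Emit:
send_rows([
  [0,0,0.005,0,0,0,0],
  [0,0,0.03,0,0,0,0],
  [0,0,0.03,0,0,0,0.65],
  [-0.03,0.0135,0,0,0,0,0.65],
  [-0.03,0.0135,0,0,0,0,0.65],
  [-0.03,0.0135,0,0,0,0,0.65],
  [-0.03,0.0135,0,0,0,0,0.65],
  [-0.03,0.0135,0,0,0,0,0.65],
  [-0.03,0.0135,0,0,0,0,0.65],
  [0,0,0,0,0,0,0.65],
  [0,0,0,0,0,0,0.65],
])

```text
clock: 19.55
tool_pos: [0.4163, -0.2003, 0.1306]
ee_rot: [0.98, 0.198, 0.001, 0.0]
contact_force: [0.3, -1.1, 0.7]
finger_gap: 0.653
```

Run:
```python
from h import *
st()
c=cam("wrist");save(c,"pics/w10.png")
```

```text
clock 19.55
tool_pos [ 0.4163 -0.2003  0.1306]
ee_rot [9.803e-01 1.975e-01 6.000e-04 5.000e-04]
contact_force [ 0.3176 -1.0877  0.6995]
finger_gap 0.6528
qpos [-5.1410e-01  3.6790e-01  2.1171e+00  1.0000e-04  6.5500e-01  6.5900e-01]
```

View pics/w10.png

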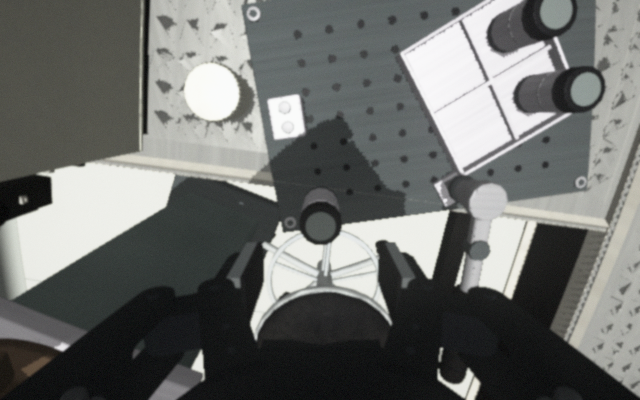

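Run:
```python
from h import *
c=cam("wrist");save(c,"pics/w10c.png",(250,140,400,252),5)
print(world(c,320,222),world(c,320,222,.069))
```

```text
[ 0.41387571 -0.19996086  0.06889025] [ 0.41391088 -0.19994611  0.069     ]
```

View pics/w10c.png

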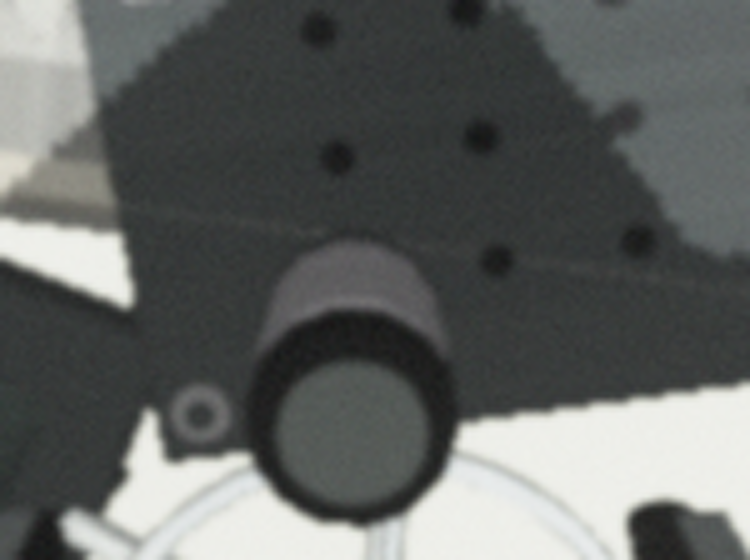

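Emit:
send_rows([
  [-0.004,-0.0005,-0.04,0,0,0,0.65],
  [0,0,-0.04,0,0,0,0.65],
  [0,0,-0.02,0,0,0,0.65],
  [0,0,-0.006,0,0,0,0.65],
  [0,0,0,0,0,0,0.65],
  [0,0,0,0,0,0,0],
  [0,0,0,0,0,0,0],
  [0,0,0,0,0,0,0],
  [0,0,0,0,0,0,0],
  [0,0,0,0,0,0,0],
  [0,0,0.01,0,0,0,0],
  [0,0,0.02,0,0,0,0],
  [0,0,0,0,0,0,0],
])

```text
clock: 21.28
tool_pos: [0.4122, -0.2007, 0.0559]
ee_rot: [0.98, 0.198, 0.001, 0.001]
contact_force: [0.7, -0.0, -2.3]
finger_gap: 0.336
```

Emit:
send_rows([
  [0.028,-0.0096,0,0,0,-0.06,0],
  [0.028,-0.0096,0,0,0,-0.06,0],
  [0.028,-0.0096,0,0,0,-0.06,0],
  [0.028,-0.0096,0,0,0,-0.06,0],
  [0.027,-0.0096,0,0,0,0,0],
  [0,0,0,0,0,0,0],
  [0,0,0,0,0,0,0],
])

```text
clock: 22.15
tool_pos: [0.5494, -0.2478, 0.0538]
ee_rot: [0.997, 0.079, -0.001, -0.0]
contact_force: [-0.0, -0.5, -1.5]
finger_gap: 0.339
```

Run:
```python
from h import *
st()
c=cam("wrist");save(c,"pics/w11.png")
print(world(c,320,313))
```

```text
clock 22.15
tool_pos [ 0.5494 -0.2478  0.0538]
ee_rot [ 9.969e-01  7.890e-02 -6.000e-04 -4.000e-04]
contact_force [-0.0237 -0.4926 -1.4788]
finger_gap 0.339
qpos [-0.474   0.6381  1.8441 -0.      0.6608  0.9389]
[ 0.54763689 -0.2464482   0.09683645]
```

View pics/w11.png

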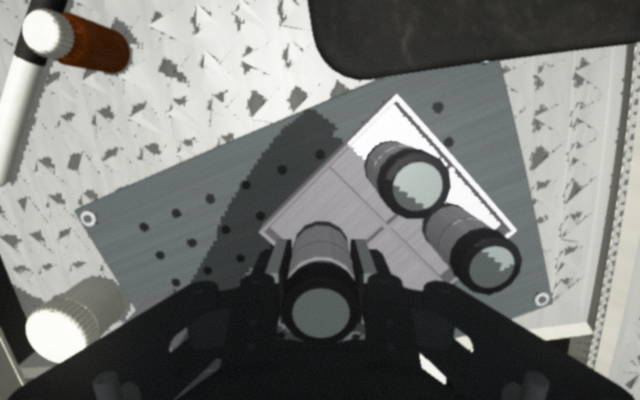

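Emit:
send_rows([
  [0.001,-0.0005,-0.012,0,0,0,0],
  [0,0,-0.008,0,0,0,0],
  [0,0,-0.003,0,0,0,0],
  [0,0,-0.002,0,0,0,0],
  [0,0,0,0,0,0,0],
])

```text
clock: 22.82
tool_pos: [0.5514, -0.2488, 0.0294]
ee_rot: [0.997, 0.079, 0.0, 0.0]
contact_force: [-0.9, -1.0, -2.1]
finger_gap: 0.339
```

Run:
```python
from h import *
st()
c=cam("wrist");save(c,"pics/w12.png")
```

```text
clock 22.825
tool_pos [ 0.5514 -0.2488  0.0294]
ee_rot [9.969e-01 7.880e-02 1.000e-04 0.000e+00]
contact_force [-0.8771 -0.9764 -2.1428]
finger_gap 0.3389
qpos [-4.7400e-01  6.7640e-01  1.8494e+00  1.0000e-04  6.1560e-01  9.3910e-01]
```

View pics/w12.png

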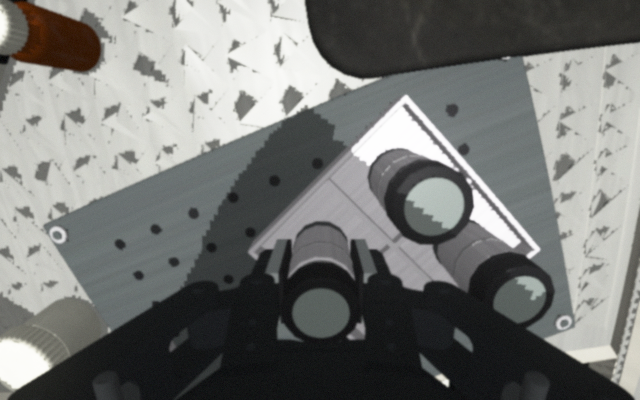

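Emit:
send_rows([
  [0,0,-0.0015,0,0,0,0],
  [0,0,0,0,0,0,0],
])

```text
clock: 23.12
tool_pos: [0.5516, -0.2488, 0.0292]
ee_rot: [0.997, 0.079, 0.0, 0.0]
contact_force: [-6.5, 1.9, 24.0]
finger_gap: 0.332
```

Emit:
send_rows([
  [0,0,0.0015,0,0,0,0.45],
  [0,0,0,0,0,0,0.45],
  [0,0,0,0,0,0,0.45],
  [0,0,0.01,0,0,0,0.45],
  [0,0,0.02,0,0,0,0.45],
  [0,0,0.03,0,0,0,0.45],
  [0,0,0.03,0,0,0,0.45],
  [0,0,0,0,0,0,0],
  [0,0,0,0,0,0,0],
  [0,0,0,0,0,0,0],
])

```text
clock: 24.38
tool_pos: [0.5508, -0.2485, 0.1185]
ee_rot: [0.997, 0.079, -0.001, -0.0]
contact_force: [0.9, 0.2, -0.6]
finger_gap: -0.001
```

Run:
```python
from h import *
st()
c=cam("wrist");save(c,"pics/w13.png")
for p in((430,135),):pass
```

```text
clock 24.375
tool_pos [ 0.5508 -0.2485  0.1185]
ee_rot [ 9.969e-01  7.880e-02 -6.000e-04 -4.000e-04]
contact_force [ 0.9296  0.1869 -0.6109]
finger_gap -0.0007
qpos [-0.4739  0.5487  1.8043  0.      0.79    0.9391]
```

View pics/w13.png

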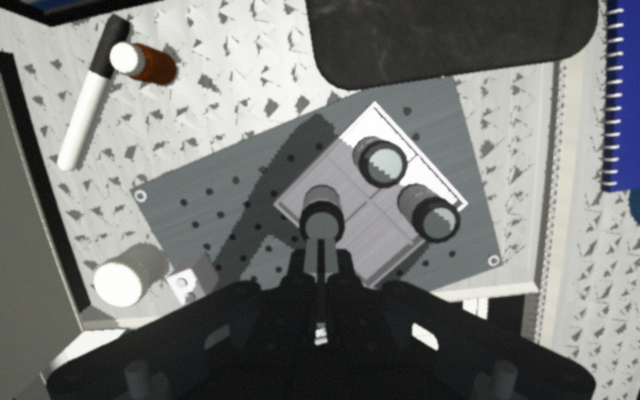

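Run:
```python
from h import *
c=cam("wrist")
for p in((322,219),(386,163),(435,219)):print(world(c,*p))
```

```text
[ 0.55563679 -0.24724479  0.07282089]
[ 0.59633506 -0.28092747  0.06785822]
[ 0.56566131 -0.32035902  0.06834534]
```

Emit:
send_rows([
  [0,0,-0.02,0,0,0,0],
  [0,0,-0.015,0,0,0,0],
  [0,0,-0.006,0,0,0,0],
  [0,0,-0.004,0,0,0,0],
  [0,0,-0.003,0,0,0,0],
  [0,0,-0.002,0,0,0,0],
  [0,0,0,0,0,0,0],
])

```text
clock: 25.35
tool_pos: [0.5515, -0.2488, 0.0697]
ee_rot: [0.997, 0.079, 0.0, 0.0]
contact_force: [0.4, 0.0, -0.7]
finger_gap: -0.002
```

Emit:
send_rows([
  [0,0,-0.001,0,0,0,0],
  [0,0,0,0,0,0,0],
])

```text
clock: 25.6
tool_pos: [0.5516, -0.2489, 0.0687]
ee_rot: [0.997, 0.079, 0.0, 0.0]
contact_force: [0.0, -0.8, 4.9]
finger_gap: 0.007
```

Emit:
send_rows([
  [0,0,-0.001,0,0,0,0],
  [0,0,0,0,0,0,0],
])

```text
clock: 25.85
tool_pos: [0.5517, -0.2489, 0.0679]
ee_rot: [0.997, 0.079, 0.0, 0.0]
contact_force: [-1.6, 1.0, 10.2]
finger_gap: -0.001
```

Emit:
send_rows([
  [0,0,-0.0015,0,0,0,0],
  [0,0,-0.0005,0,0,0,0],
  [0,0,0,0,0,0,0],
])

```text
clock: 26.22
tool_pos: [0.5526, -0.2493, 0.0677]
ee_rot: [0.997, 0.079, 0.001, 0.001]
contact_force: [-6.0, 2.8, 37.0]
finger_gap: -0.002
```

Emit:
send_rows([
  [0,0,0.01,0,0,0,0],
  [0,0,0.04,0,0,0,0],
  [0,0,0.04,0,0,0,0],
  [-0.02,0,0.04,0,0,0,0],
  [-0.02,0,0.04,0,0,0,0],
  [0,0,0,0,0,0,0],
  [0,0,0,0,0,0,0],
])

```text
clock: 27.1
tool_pos: [0.5113, -0.2487, 0.2351]
ee_rot: [0.997, 0.079, 0.0, 0.0]
contact_force: [-0.9, -0.5, -0.2]
finger_gap: 0.001
```

Run:
```python
from h import *
st()
c=cam("wrist");save(c,"pics/w14.png")
```

```text
clock 27.1
tool_pos [ 0.5113 -0.2487  0.2351]
ee_rot [9.969e-01 7.870e-02 1.000e-04 0.000e+00]
contact_force [-0.9367 -0.4674 -0.1722]
finger_gap 0.0011
qpos [-5.0610e-01  3.6270e-01  1.7821e+00  1.0000e-04  9.9660e-01  9.0710e-01]
```

View pics/w14.png

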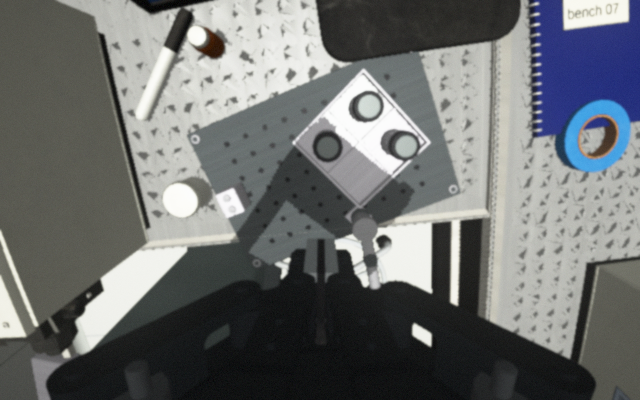

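Run:
```python
from h import *
c=cam("top")
for p in((270,138),(330,125),(390,110),(450,95),(500,80),(350,150),(390,150),(425,130)):print(p,np.round(world(c,*p),3))
c=cam("wrist")
for p in((345,61),(420,58),(500,40)):print(p,np.round(world(c,*p),3))
t=np.array([world(c,u,v,.022)[:2] for u,v in((365,69),(430,142),(293,141))]);print(t)
```

```text
(270, 138) [ 0.653 -0.078  0.078]
(330, 125) [ 0.521 -0.196  0.643]
(390, 110) [ 0.534 -0.251  0.652]
(450, 95) [ 0.782 -0.475  0.009]
(500, 80) [ 0.825 -0.593 -0.001]
(350, 150) [ 0.496 -0.215  0.647]
(390, 150) [ 0.495 -0.251  0.657]
(425, 130) [ 0.515 -0.284  0.653]
(345, 61) [ 0.64  -0.254  0.008]
(420, 58) [ 0.657 -0.335  0.006]
(500, 40) [ 0.693 -0.422  0.   ]
[[ 0.63300382 -0.27533784]
 [ 0.56943674 -0.36235146]
 [ 0.54588835 -0.21029536]]
```

Run:
```python
from h import *
c=cam("top")
for p in((265,140),(330,122),(360,115),(390,107),(510,75)):print(p,np.round(world(c,*p,.055),3))
print("top edge");
for z in(.35,.45):
  for p in((240,72),(545,5)):print(p,np.round(world(c,*p,z),3))
```

```text
(265, 140) [ 0.655 -0.065  0.055]
(330, 122) [ 0.698 -0.203  0.055]
(360, 115) [ 0.715 -0.268  0.055]
(390, 107) [ 0.735 -0.332  0.055]
(510, 75) [ 0.815 -0.595  0.055]
top edge
(240, 72) [ 0.687 -0.057  0.35 ]
(545, 5) [ 0.813 -0.541  0.35 ]
(240, 72) [ 0.647 -0.075  0.45 ]
(545, 5) [ 0.757 -0.494  0.45 ]
```

Emit:
send_rows([
  [0.022,-0.016,0,0,0,0.158,0],
  [0.022,-0.017,0,0,0,0.158,0],
  [0.022,-0.017,0,0,0,0.158,0],
  [0.022,-0.017,-0.02,0,0,0.158,0],
  [0.0247,-0.0168,-0.03,0,0,0.158,0],
  [0,0,-0.03,0,0,0,0],
  [0,0,-0.03,0,0,0,0],
  [0,0,-0.02,0,0,0,0],
  [0,0,0,0,0,0,0],
  [0,0,0,0,0,0,0],
])

```text
clock: 28.55
tool_pos: [0.6246, -0.3328, 0.1062]
ee_rot: [0.89, 0.456, 0.0, 0.0]
contact_force: [-0.8, 0.3, 0.9]
finger_gap: 0.001
```

Run:
```python
from h import *
st()
c=cam("wrist");save(c,"pics/w15.png")
```

```text
clock 28.55
tool_pos [ 0.6246 -0.3328  0.1062]
ee_rot [8.898e-01 4.564e-01 3.000e-04 5.000e-04]
contact_force [-0.824   0.3261  0.9231]
finger_gap 0.0005
qpos [-0.5324  0.6856  1.5548  0.      0.9     0.0906]
```

View pics/w15.png

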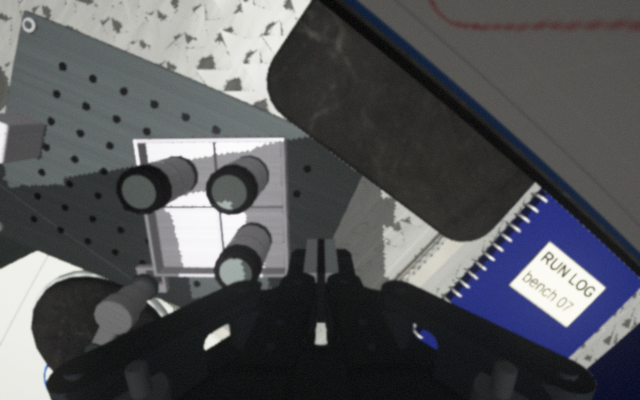

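Emit:
send_rows([
  [0,0,-0.03,0,0,0,0],
  [0,0,-0.03,0,0,0,0],
  [0,0,-0.02,0,0,0,0],
  [0,0,-0.01,0,0,0,0],
  [0,0,0,0,0,0,0],
  [0,0,0,0,0,0,0],
])

```text
clock: 29.35
tool_pos: [0.6246, -0.3329, 0.0163]
ee_rot: [0.89, 0.456, 0.0, 0.001]
contact_force: [0.0, 0.0, 0.4]
finger_gap: 0.002
```

Run:
```python
from h import *
st()
c=cam("wrist");save(c,"pics/w16.png")
b=np.array([.4725,-.3005]);p=robot.read_state()["tool_pos"][:2]
from math import *
v=np.array(p)-b;r=hypot(*v);a=atan2(v[1],v[0]);print(r,a)
# start radius; arc, target final angle: pusher tray angle = atan2(-(117+d),62)
for d in(11,14.5,18):print(d,hypot(117+d,62), atan2(-(117+d),62)+.54+pi/2)
```

```text
clock 29.35
tool_pos [ 0.6246 -0.3329  0.0163]
ee_rot [8.898e-01 4.564e-01 4.000e-04 6.000e-04]
contact_force [0.0412 0.0242 0.446 ]
finger_gap 0.0022
qpos [-0.5325  0.7958  1.5939  0.      0.7505  0.0905]
0.1555429096789256 -0.20970975001778178
11 142.22517358048822 0.9910696559885235
14.5 145.383114562868 0.9805747811106622
18 148.5563866011825 0.9705271948067609
```

View pics/w16.png

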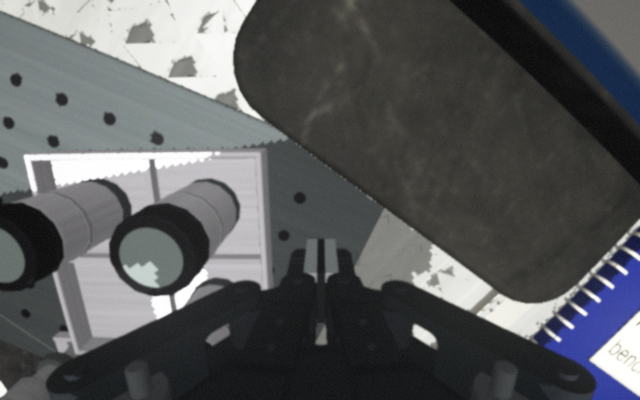

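Run:
```python
import numpy as np
b=np.array([.4725,-.3005]);p0=np.array([.6246,-.3329])
y=np.array([-.813,.58]);p=p0+y*.0105;print(p)
v=p-b;a0=np.arctan2(v[1],v[0]);r=np.hypot(*v);print(r,a0)
k=0.05
q=p;out=[]
for i in range(1,25):
    n=b+r*np.array([np.cos(a0+k*i),np.sin(a0+k*i)]);out.append((n-q).round(4).tolist());q=q+np.array(out[-1])
for o in out:print(o)
```

```text
[ 0.6160635 -0.32681  ]
0.1459544265592861 -0.18125255153166336
[0.0011, 0.0072]
[0.0008, 0.0073]
[0.0004, 0.0072]
[0.0001, 0.0073]
[-0.0004, 0.0073]
[-0.0006, 0.0073]
[-0.0011, 0.0072]
[-0.0014, 0.0072]
[-0.0017, 0.0071]
[-0.0022, 0.0069]
[-0.0024, 0.0069]
[-0.0028, 0.0068]
[-0.0032, 0.0065]
[-0.0034, 0.0065]
[-0.0038, 0.0062]
[-0.0041, 0.0061]
[-0.0043, 0.0058]
[-0.0047, 0.0056]
[-0.005, 0.0054]
[-0.0052, 0.0051]
[-0.0054, 0.0048]
[-0.0057, 0.0046]
[-0.0059, 0.0043]
[-0.0061, 0.004]
```

Emit:
send_rows([
  [-0.004,0.003,-0.001,0,0,0,0],
  [-0.0045,0.003,0,0,0,0,0],
  [0.0011,0.0072,0,0,0,0.05,0],
  [0.0008,0.0073,0,0,0,0.05,0],
  [0,0,0,0,0,0,0],
])

```text
clock: 30.02
tool_pos: [0.6178, -0.312, 0.0148]
ee_rot: [0.866, 0.5, 0.0, 0.001]
contact_force: [2.4, -1.4, 1.9]
finger_gap: 0.001
```

Run:
```python
from h import *
st()
c=cam("wrist");save(c,"pics/w17.png")
```

```text
clock 30.025
tool_pos [ 0.6178 -0.312   0.0148]
ee_rot [8.658e-01 5.004e-01 3.000e-04 6.000e-04]
contact_force [ 2.3614 -1.3788  1.9338]
finger_gap 0.0006
qpos [-0.5114  0.7816  1.6356 -0.      0.7231  0.0114]
```

View pics/w17.png

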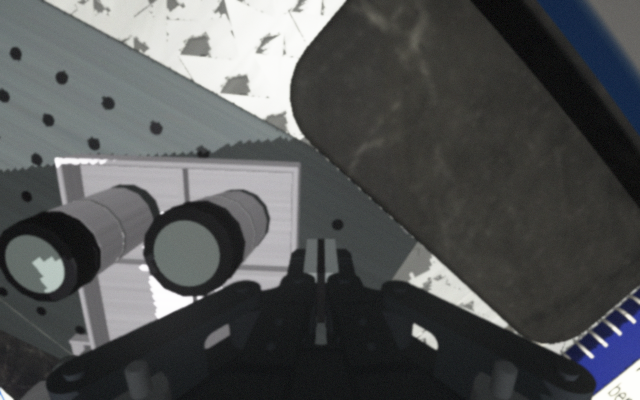

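Contact with the tray side at about (298,250) with about 3 N, and the tins are undisturbed. Continuing the arc.

Emit:
send_rows([
  [0.0004,0.0072,0,0,0,0.05,0],
  [0.0001,0.0073,0,0,0,0.05,0],
  [-0.0004,0.0073,0,0,0,0.05,0],
  [-0.0006,0.0073,0,0,0,0.05,0],
  [-0.0011,0.0072,0,0,0,0.05,0],
  [-0.0014,0.0072,0,0,0,0.05,0],
  [0,0,0,0,0,0,0],
])

```text
clock: 30.95
tool_pos: [0.6148, -0.2687, 0.0147]
ee_rot: [0.782, 0.624, 0.0, 0.0]
contact_force: [3.2, -1.4, 2.5]
finger_gap: -0.004
```

Run:
```python
from h import *
st()
c=cam("wrist");save(c,"pics/w18.png")
```

```text
clock 30.95
tool_pos [ 0.6148 -0.2687  0.0147]
ee_rot [7.817e-01 6.237e-01 2.000e-04 4.000e-04]
contact_force [ 3.1945 -1.389   2.506 ]
finger_gap -0.004
qpos [-0.4572  0.7605  1.6903  0.      0.6898 -0.2333]
```

View pics/w18.png

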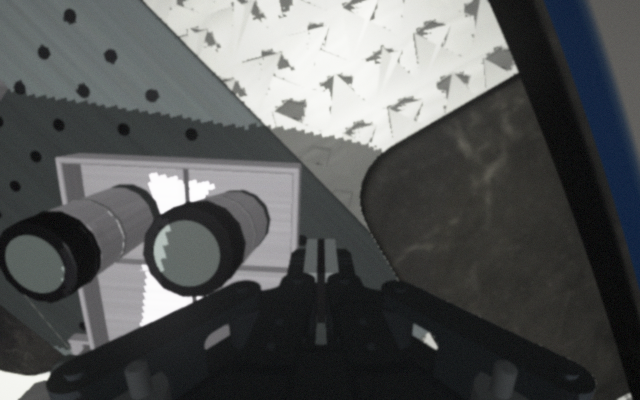

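Tray follows cleanly.

Emit:
send_rows([
  [-0.0017,0.0071,0,0,0,0.05,0],
  [-0.0022,0.0069,0,0,0,0.05,0],
  [-0.0024,0.0069,0,0,0,0.05,0],
  [-0.0028,0.0068,0,0,0,0.05,0],
  [-0.0032,0.0065,0,0,0,0.05,0],
  [-0.0034,0.0065,0,0,0,0.05,0],
  [-0.0038,0.0062,0,0,0,0.05,0],
  [-0.0041,0.0061,0,0,0,0.05,0],
  [0,0,0,0,0,0,0],
])

```text
clock: 32.12
tool_pos: [0.5911, -0.2157, 0.0146]
ee_rot: [0.642, 0.766, 0.0, 0.0]
contact_force: [2.7, -0.5, 3.9]
finger_gap: -0.001
```

Run:
```python
from h import *
st()
c=cam("wrist");save(c,"pics/w19.png")
```

```text
clock 32.125
tool_pos [ 0.5911 -0.2157  0.0146]
ee_rot [6.424e-01 7.664e-01 2.000e-04 4.000e-04]
contact_force [ 2.6951 -0.5109  3.9126]
finger_gap -0.001
qpos [-3.9810e-01  7.2100e-01  1.7949e+00  1.0000e-04  6.2490e-01 -5.7390e-01]
```

View pics/w19.png

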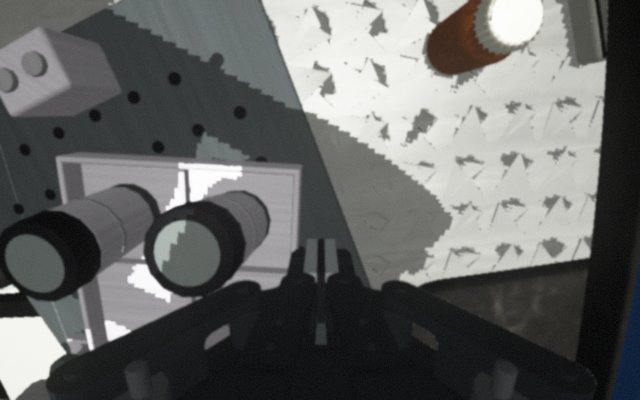

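Emit:
send_rows([
  [-0.0043,0.0058,0,0,0,0.05,0],
  [-0.0047,0.0056,0,0,0,0.05,0],
  [-0.005,0.0054,0,0,0,0.05,0],
  [-0.0052,0.0051,0,0,0,0.05,0],
  [-0.0054,0.0048,0,0,0,0.05,0],
  [0,0,0,0,0,0,0],
])

```text
clock: 32.92
tool_pos: [0.5665, -0.189, 0.0145]
ee_rot: [0.542, 0.841, 0.0, 0.0]
contact_force: [3.7, 1.3, 4.2]
finger_gap: 0.001
```

Run:
```python
from h import *
st()
c=cam("wrist");save(c,"pics/w20.png")
```

```text
clock 32.925
tool_pos [ 0.5665 -0.189   0.0145]
ee_rot [5.418e-01 8.405e-01 1.000e-04 3.000e-04]
contact_force [3.6814 1.3101 4.2168]
finger_gap 0.0008
qpos [-3.7280e-01  6.9250e-01  1.8729e+00  2.0000e-04  5.7550e-01 -7.9870e-01]
```

View pics/w20.png

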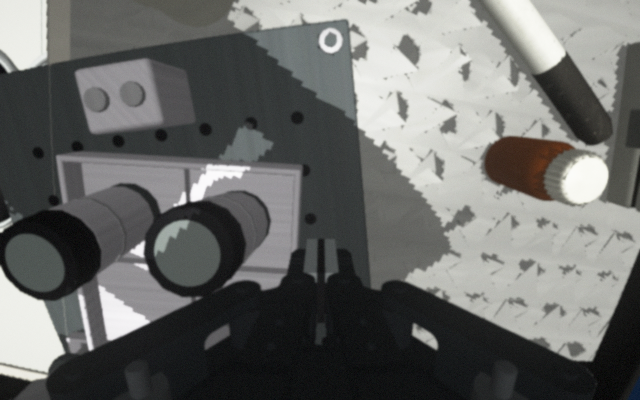

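Emit:
send_rows([
  [-0.0028,0.0023,0,0,0,0.025,0],
  [-0.0029,0.0023,0,0,0,0.025,0],
  [-0.0029,0.0022,0,0,0,0.025,0],
  [0,0,0,0,0,0,0],
])

```text
clock: 33.48
tool_pos: [0.5583, -0.1824, 0.0145]
ee_rot: [0.51, 0.86, 0.0, 0.001]
contact_force: [5.4, -0.0, 4.4]
finger_gap: -0.001
```

Emit:
send_rows([
  [-0.003,0.0021,0,0,0,0.025,0],
  [0,0,0,0,0,0,0],
])

```text
clock: 33.72
tool_pos: [0.5554, -0.1803, 0.0145]
ee_rot: [0.499, 0.867, 0.0, 0.001]
contact_force: [5.9, -1.2, 3.8]
finger_gap: 0.001
```

Run:
```python
from h import *
st()
c=cam("wrist");save(c,"pics/w21.png")
```

```text
clock 33.725
tool_pos [ 0.5554 -0.1803  0.0145]
ee_rot [4.990e-01 8.666e-01 1.000e-04 7.000e-04]
contact_force [ 5.9355 -1.2246  3.8013]
finger_gap 0.0013
qpos [-3.6590e-01  6.8090e-01  1.9055e+00  1.0000e-04  5.5390e-01 -8.9200e-01]
```

View pics/w21.png

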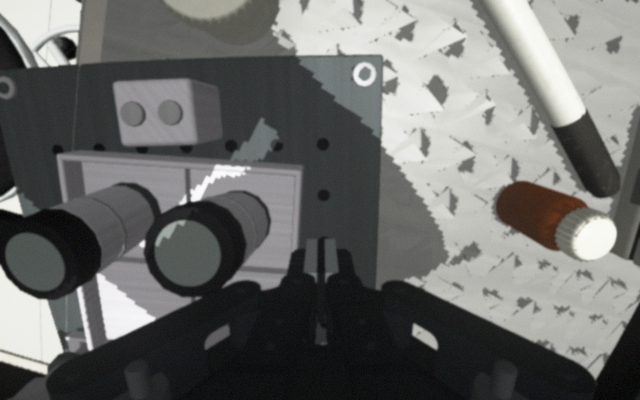

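Emit:
send_rows([
  [-0.003,0.002,0,0,0,0.025,0],
  [0,0,0,0,0,0,0],
])

```text
clock: 34.02
tool_pos: [0.5524, -0.1783, 0.0145]
ee_rot: [0.488, 0.873, 0.0, 0.001]
contact_force: [5.7, 0.2, 5.1]
finger_gap: 0.0
```

Emit:
send_rows([
  [-0.003,0.002,0,0,0,0.02,0],
  [0,0,0,0,0,0,0],
])

```text
clock: 34.28
tool_pos: [0.5494, -0.1764, 0.0145]
ee_rot: [0.479, 0.878, 0.0, 0.001]
contact_force: [5.1, -0.6, 3.7]
finger_gap: -0.002
```

Run:
```python
from h import *
st()
c=cam("wrist");save(c,"pics/w22.png")
```

```text
clock 34.275
tool_pos [ 0.5494 -0.1764  0.0145]
ee_rot [4.794e-01 8.776e-01 1.000e-04 7.000e-04]
contact_force [ 5.0526 -0.5655  3.688 ]
finger_gap -0.0021
qpos [-3.6320e-01  6.7510e-01  1.9219e+00  1.0000e-04  5.4330e-01 -9.3420e-01]
```

View pics/w22.png

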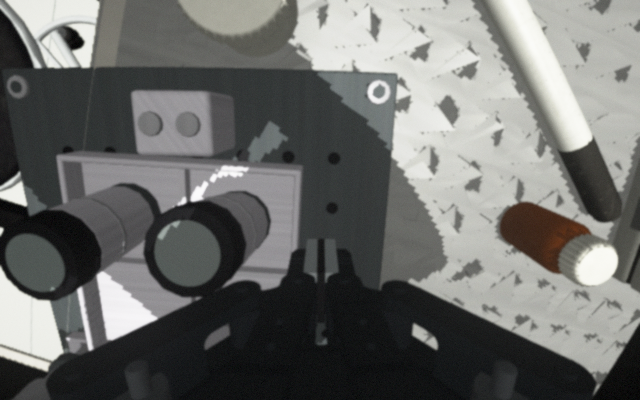

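Emit:
send_rows([
  [-0.0025,0.0016,0,0,0,0.015,0],
  [0,0,0,0,0,0,0],
])

```text
clock: 34.58
tool_pos: [0.5469, -0.1748, 0.0145]
ee_rot: [0.473, 0.881, 0.0, 0.001]
contact_force: [6.5, -1.4, 4.0]
finger_gap: 0.004
```

Emit:
send_rows([
  [-0.0025,0.0016,0,0,0,0.015,0],
  [0,0,0,0,0,0,0],
])

```text
clock: 34.83
tool_pos: [0.5443, -0.1732, 0.0145]
ee_rot: [0.466, 0.885, 0.0, 0.001]
contact_force: [4.8, -1.5, 4.3]
finger_gap: 0.001
```

Emit:
send_rows([
  [-0.0025,0.0015,0,0,0,0.015,0],
  [0,0,0,0,0,0,0],
])

```text
clock: 35.08
tool_pos: [0.5419, -0.1716, 0.0145]
ee_rot: [0.46, 0.888, 0.0, 0.001]
contact_force: [6.2, -1.1, 4.1]
finger_gap: -0.002
```

Run:
```python
from h import *
st()
c=cam("wrist");save(c,"pics/w23.png",(0,50,320,290),2.5)
```

```text
clock 35.075
tool_pos [ 0.5419 -0.1716  0.0145]
ee_rot [4.596e-01 8.881e-01 1.000e-04 6.000e-04]
contact_force [ 6.1566 -1.1054  4.0907]
finger_gap -0.0023
qpos [-3.6010e-01  6.6800e-01  1.9422e+00  1.0000e-04  5.3010e-01 -9.7600e-01]
```

View pics/w23.png

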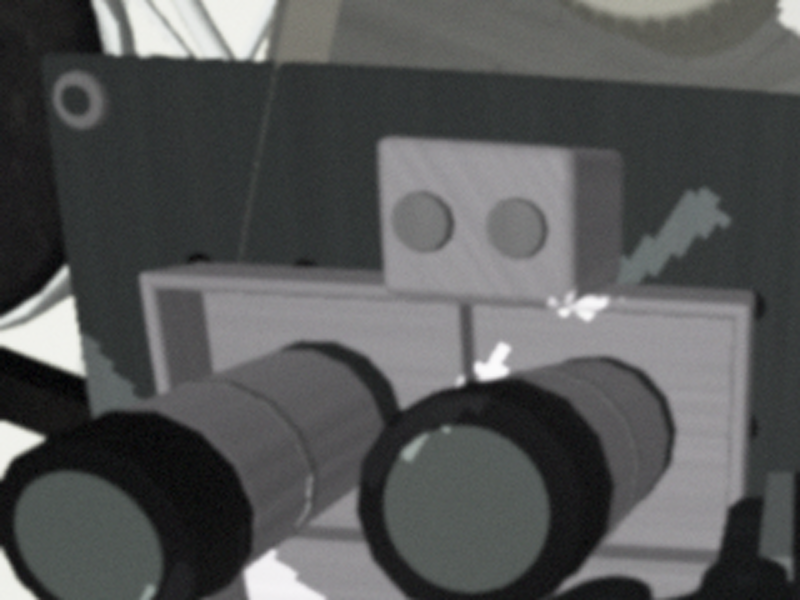

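Emit:
send_rows([
  [-0.002,0.0012,0,0,0,0.01,0],
  [0,0,0,0,0,0,0],
])

```text
clock: 35.38
tool_pos: [0.5402, -0.1705, 0.0145]
ee_rot: [0.455, 0.89, 0.0, 0.001]
contact_force: [7.3, 0.8, 1.9]
finger_gap: -0.002
```

Emit:
send_rows([
  [-0.002,0.0012,0,0,0,0.01,0],
  [0,0,0,0,0,0,0],
])

```text
clock: 35.62
tool_pos: [0.5385, -0.1698, 0.0151]
ee_rot: [0.451, 0.893, 0.0, 0.001]
contact_force: [3.9, -5.7, 15.4]
finger_gap: 0.0
```

Emit:
send_rows([
  [-0.002,0.0012,0,0,0,0.01,0],
  [0,0,0,0,0,0,0],
])

```text
clock: 35.88
tool_pos: [0.537, -0.1687, 0.0152]
ee_rot: [0.446, 0.895, 0.0, 0.002]
contact_force: [5.8, -4.0, 12.8]
finger_gap: 0.004
```

Run:
```python
from h import *
st();print(np.round(robot.read_state()["wrist_torque"],2))
c=cam("wrist");save(c,"pics/w24.png");c=cam("top");save(c,"pics/t24.png")
c=cam("scene");save(c,"pics/s24.png")
```

```text
clock 35.875
tool_pos [ 0.537  -0.1687  0.0152]
ee_rot [4.462e-01 8.949e-01 1.000e-04 1.800e-03]
contact_force [ 5.792  -3.9843 12.8073]
finger_gap 0.0037
qpos [-3.5820e-01  6.6150e-01  1.9571e+00 -3.0000e-04  5.1920e-01 -1.0037e+00]
[-0.75 -0.99  0.06]
```

View pics/w24.png

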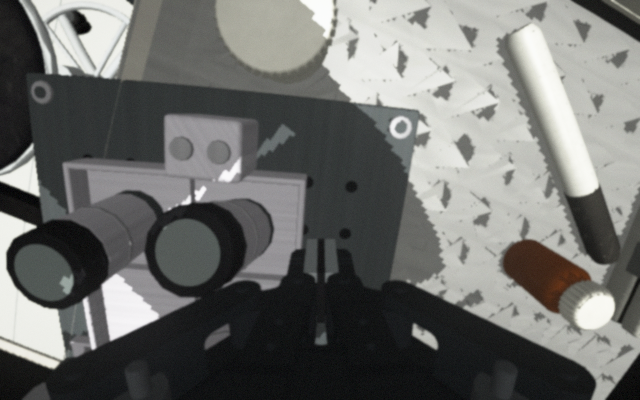

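View pics/s24.png

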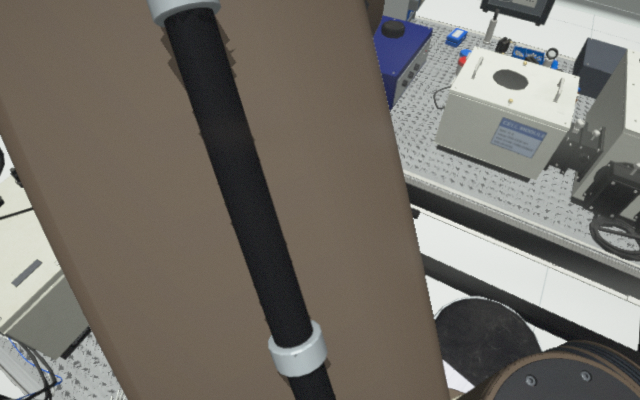

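Emit:
send_rows([
  [0.004,0.0024,0,0,0,0,0],
  [0.008,0.005,0,0,0,0,0],
  [0.004,0.003,0.01,0,0,0,0],
  [0,0,0.04,0,0,0,0],
  [0,0,0.05,0,0,0,0],
  [0,0,0.06,0,0,0,0],
  [0,-0.02,0.05,0,0,-0.15,0],
  [0,-0.02,0.02,0,0,-0.15,0],
  [0,-0.02,0,0,0,-0.15,0],
  [0,-0.02,0,0,0,-0.15,0],
  [0,-0.02,0,0,0,-0.15,0],
  [0,0,0,0,0,-0.15,0],
  [0,0,0,0,0,0,0],
  [0,0,0,0,0,0,0],
])

```text
clock: 37.78
tool_pos: [0.551, -0.2568, 0.2445]
ee_rot: [0.79, 0.614, -0.0, -0.0]
contact_force: [-0.6, 0.8, 0.6]
finger_gap: 0.0
```

Run:
```python
from h import *
st()
c=cam("wrist");save(c,"pics/w25.png");import pickle;pickle.dump(c,open("w25.pkl","wb"))
```

```text
clock 37.775
tool_pos [ 0.551  -0.2568  0.2445]
ee_rot [ 7.895e-01  6.137e-01 -0.000e+00 -1.000e-04]
contact_force [-0.5849  0.7743  0.6336]
finger_gap 0.0003
qpos [-0.486   0.4087  1.6817  0.      1.0514 -0.2368]
```

View pics/w25.png

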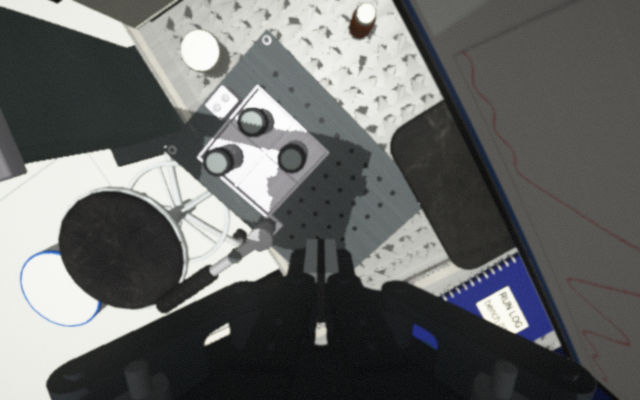

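Run:
```python
from h import *
import pickle
c=pickle.load(open("w25.pkl","rb"));save(c,"pics/w25c.png",(150,60,350,210),4)
```

```text
(no output)
```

View pics/w25c.png

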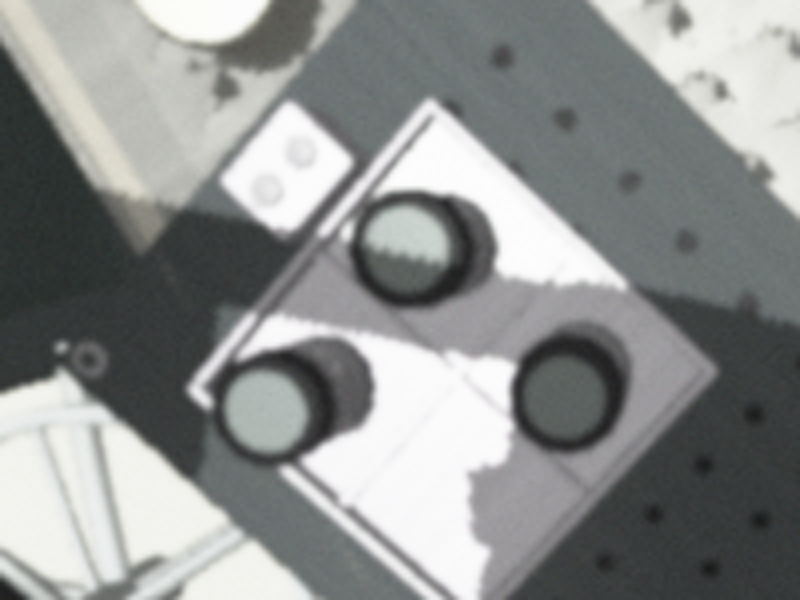

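Run:
```python
from h import *
import pickle
c=pickle.load(open("w25.pkl","rb"))
def P(u,v,z): return world(c,150+u/4-.4,60+v/4-.4,z)[:2]
t=np.array([P(430,97,.022),P(190,388,.022),P(717,372,.022)])
s=np.array([P(355,160,.04),P(289,238,.04),P(290,100,.04),P(220,180,.04)])
print(t,s)
d=(t[1]-t[0]);d/=np.linalg.norm(d);n=np.array([-d[1],d[0]])
print("tray side len",np.linalg.norm(t[1]-t[0]),"gaps of stop corners",(s-t[0])@n*1e3)
e=s[1]-s[0];print("angles",np.arctan2(d[1],d[0]),np.arctan2(e[1],e[0]), np.arctan2(*(s[3]-s[2])[::-1]))
e=t[2]-t[0];print(np.arctan2(e[1],e[0])+np.pi/2, np.linalg.norm(e))
# plate edges
q=np.array([P(590,0,.006),P(800,215,.006)]);e=q[0]-q[1];print("plate far edge dir -> yaw",np.arctan2(e[1],e[0])-np.pi/2)
q=np.array([P(355,0,.006),P(140,250,.006)]);e=q[0]-q[1];print("plate left edge yaw",np.arctan2(e[1],e[0]))
```

```text
[[ 0.50871807 -0.13979134]
 [ 0.41648662 -0.19908092]
 [ 0.56724207 -0.23308328]] [[ 0.48765063 -0.15242887]
 [ 0.46407965 -0.16714357]
 [ 0.47560034 -0.13346884]
 [ 0.45083403 -0.14796511]]
tray side len 0.10964439585820437 gaps of stop corners [ -0.7615715   -1.12962627 -23.22662286 -24.4247921 ]
angles -2.570271037428772 -2.5835170354168624 -2.6120357496935513
0.5602667150550418 0.11012921846221894
plate far edge dir -> yaw 0.5485535335401401
plate left edge yaw 0.5356082635049569
```

Emit:
send_rows([
  [0,0.02,0,0,0,-0.154,0],
  [0,0.025,0,0,0,-0.154,0],
  [-0.004,0.025,0,0,0,-0.154,0],
  [-0.004,0.025,-0.02,0,0,-0.154,0],
  [-0.0044,0.025,-0.04,0,0,-0.154,0],
  [0,0,-0.05,0,0,0,0],
  [0,0,-0.05,0,0,0,0],
  [0,0,-0.04,0,0,0,0],
  [0,0,-0.02,0,0,0,0],
  [0,0,-0.009,0,0,0,0],
  [0,0,0,0,0,0,0],
  [0,0,0,0,0,0,0],
])

```text
clock: 39.33
tool_pos: [0.5394, -0.1374, 0.0163]
ee_rot: [0.963, 0.271, 0.001, 0.0]
contact_force: [-0.5, 0.1, -0.6]
finger_gap: -0.0
```

Run:
```python
from h import *
st()
c=cam("wrist");save(c,"pics/w26.png")
```

```text
clock 39.325
tool_pos [ 0.5394 -0.1374  0.0163]
ee_rot [9.627e-01 2.707e-01 6.000e-04 4.000e-04]
contact_force [-0.5464  0.0651 -0.5543]
finger_gap -0.0001
qpos [-0.3039  0.6554  1.9696  0.      0.5152  0.7186]
```

View pics/w26.png

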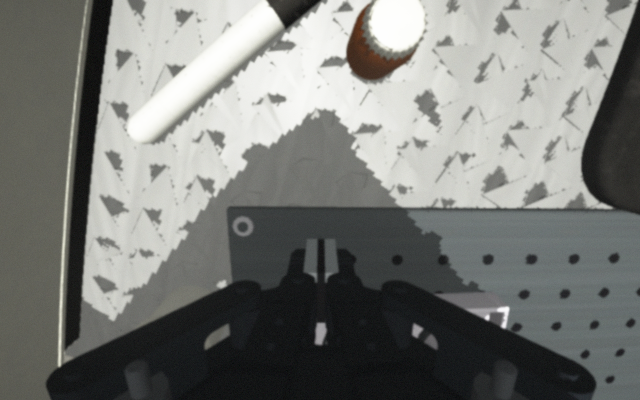

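Emit:
send_rows([
  [-0.0035,-0.002,-0.001,0,0,0,0],
  [-0.0035,-0.002,0,0,0,0,0],
  [-0.0017,-0.001,0,0,0,0,0],
  [0,0,0,0,0,0,0],
])

```text
clock: 39.88
tool_pos: [0.5299, -0.1424, 0.0144]
ee_rot: [0.963, 0.27, -0.0, -0.0]
contact_force: [0.3, 0.1, -0.7]
finger_gap: 0.004
```

Emit:
send_rows([
  [-0.0017,-0.001,0,0,0,0,0],
  [0,0,0,0,0,0,0],
])

```text
clock: 40.12
tool_pos: [0.5282, -0.1432, 0.0143]
ee_rot: [0.963, 0.27, -0.0, -0.0]
contact_force: [0.4, -0.6, 0.0]
finger_gap: -0.002
```

Emit:
send_rows([
  [-0.0017,-0.001,0,0,0,0,0],
  [0,0,0,0,0,0,0],
])

```text
clock: 40.38
tool_pos: [0.5265, -0.1443, 0.0143]
ee_rot: [0.963, 0.27, -0.0, -0.0]
contact_force: [-0.9, -0.2, 0.3]
finger_gap: 0.007
```

Emit:
send_rows([
  [-0.0017,-0.001,0,0,0,0,0],
  [0,0,0,0,0,0,0],
])

```text
clock: 40.62
tool_pos: [0.5248, -0.1453, 0.0143]
ee_rot: [0.963, 0.27, -0.0, -0.0]
contact_force: [1.0, 0.0, 0.0]
finger_gap: -0.003
```

Emit:
send_rows([
  [-0.0017,-0.001,0,0,0,0,0],
  [0,0,0,0,0,0,0],
])

```text
clock: 40.88
tool_pos: [0.5236, -0.1462, 0.0144]
ee_rot: [0.963, 0.27, 0.0, 0.0]
contact_force: [2.8, 1.9, -0.4]
finger_gap: -0.001
```

Emit:
send_rows([
  [-0.0017,-0.001,0,0,0,0,0],
  [0,0,0,0,0,0,0],
])

```text
clock: 41.12
tool_pos: [0.5222, -0.1471, 0.0144]
ee_rot: [0.963, 0.27, 0.001, 0.0]
contact_force: [5.5, 5.2, -2.5]
finger_gap: 0.002
```

Emit:
send_rows([
  [-0.0017,-0.001,0,0,0,0,0],
  [0,0,0,0,0,0,0],
])

```text
clock: 41.38
tool_pos: [0.5216, -0.1475, 0.0145]
ee_rot: [0.963, 0.27, 0.001, 0.0]
contact_force: [13.9, 18.3, -4.0]
finger_gap: -0.0
```

Emit:
send_rows([
  [-0.0017,-0.001,0,0,0,0,0],
  [0,0,0,0,0,0,0],
])

```text
clock: 41.62
tool_pos: [0.5212, -0.1479, 0.0148]
ee_rot: [0.963, 0.27, 0.002, 0.001]
contact_force: [21.7, 32.2, -4.9]
finger_gap: 0.003
```

Emit:
send_rows([
  [0.007,0.0045,0,0,0,0,0],
  [0.009,0.0055,0,0,0,0,0],
  [0,0,0.05,0,0,0,0],
  [0,0,0.06,0,0,0,0],
  [0,0,0.06,0,0,0,0],
  [-0.013,-0.026,0.04,0,0,0,0],
  [-0.013,-0.029,0,0,0,0,0],
  [-0.016,-0.029,0,0,0,0,0],
  [-0.016,-0.029,0,0,0,0,0],
  [-0.016,-0.029,0,0,0,0,0],
  [-0.016,-0.03,0,0,0,0,0],
  [-0.016,-0.03,0,0,0,0,0],
  [-0.016,-0.03,0,0,0,0,0],
  [-0.014,-0.03,0,0,0,0,0],
  [0,0,0,0,0,0,0],
  [0,0,0,0,0,0,0],
])

```text
clock: 43.62
tool_pos: [0.3981, -0.4008, 0.2241]
ee_rot: [0.963, 0.27, -0.0, -0.0]
contact_force: [-0.7, 0.1, -0.6]
finger_gap: -0.002
```

Run:
```python
from h import *
st()
c=cam("wrist");save(c,"pics/w27.png");import pickle;pickle.dump(c,open("w27.pkl","wb"))
```

```text
clock 43.625
tool_pos [ 0.3981 -0.4008  0.2241]
ee_rot [ 9.628e-01  2.702e-01 -1.000e-04 -3.000e-04]
contact_force [-0.6659  0.0844 -0.6015]
finger_gap -0.0016
qpos [-8.4260e-01  3.6980e-01  1.8018e+00  1.0000e-04  9.7070e-01  1.8090e-01]
```

View pics/w27.png

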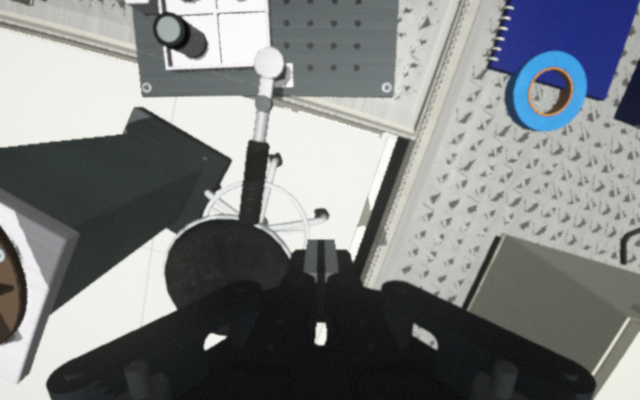

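Run:
```python
from h import *
import pickle
c=pickle.load(open("w27.pkl","rb"))
h=[world(c,u,v,.072)[:2] for u,v in((258,143),(250,222))];b=world(c,269,63,.069)[:2]
print(h,b)
d=h[1]-b;print(np.linalg.norm(h[0]-b),np.linalg.norm(d),np.arctan2(d[1],d[0])%(2*np.pi)-np.pi)
e=h[1]-h[0];print(np.arctan2(e[1],e[0])%(2*np.pi)-np.pi,world(c,250,218))
for p in((250,180),(254,160)):print(world(c,*p))
```

```text
[array([ 0.4048059 , -0.32745501]), array([ 0.33215986, -0.35760443])] [ 0.47125638 -0.30156963]
0.0713142327839229 0.1499591314605461 0.3829594412801227
0.39338554091858047 [ 0.33667298 -0.3556964   0.07393451]
[ 0.37089822 -0.33792497  0.07542711]
[ 0.38962893 -0.33216083  0.0753042 ]
```

Emit:
send_rows([
  [-0.0165,0.0085,0,0,0,0,0],
  [-0.017,0.0085,-0.02,0,0,0,0],
  [0,0,-0.04,0,0,0,0],
  [0,0,-0.05,0,0,0,0],
  [0,0,-0.045,0,0,0,0],
  [0,0,-0.02,0,0,0,0],
  [0,0,0,0,0,0,0],
  [0,0,0,0,0,0,0],
])

```text
clock: 44.68
tool_pos: [0.3653, -0.3843, 0.0502]
ee_rot: [0.963, 0.271, 0.0, 0.0]
contact_force: [0.2, -0.1, 0.2]
finger_gap: -0.003
```

Run:
```python
from h import *
st()
c=cam("wrist");save(c,"pics/w28.png")
b=np.array([.4715,-.301]);p=np.array(robot.read_state()["tool_pos"][:2]);v=p-b
a0=np.arctan2(v[1],v[0]);r=np.hypot(*v);print(r,a0%(2*np.pi)-np.pi)
q=p
for i in range(1,21):
    n=b+r*np.array([np.cos(a0-.05*i),np.sin(a0-.05*i)]);o=(n-q).round(4);q=q+o;print(o.tolist())
```

```text
clock 44.675
tool_pos [ 0.3653 -0.3843  0.0502]
ee_rot [9.626e-01 2.708e-01 2.000e-04 4.000e-04]
contact_force [ 0.1988 -0.0756  0.2223]
finger_gap -0.0027
qpos [-0.8679  0.5753  2.0178  0.      0.5476  0.1544]
0.13507582794639328 0.6666058443329264
[-0.004, 0.0054]
[-0.0038, 0.0056]
[-0.0035, 0.0058]
[-0.0032, 0.006]
[-0.0029, 0.0061]
[-0.0025, 0.0062]
[-0.0023, 0.0064]
[-0.0019, 0.0064]
[-0.0017, 0.0066]
[-0.0012, 0.0066]
[-0.001, 0.0067]
[-0.0006, 0.0067]
[-0.0003, 0.0068]
[0.0001, 0.0067]
[0.0004, 0.0068]
[0.0007, 0.0067]
[0.001, 0.0067]
[0.0014, 0.0066]
[0.0018, 0.0065]
[0.002, 0.0064]
```

View pics/w28.png

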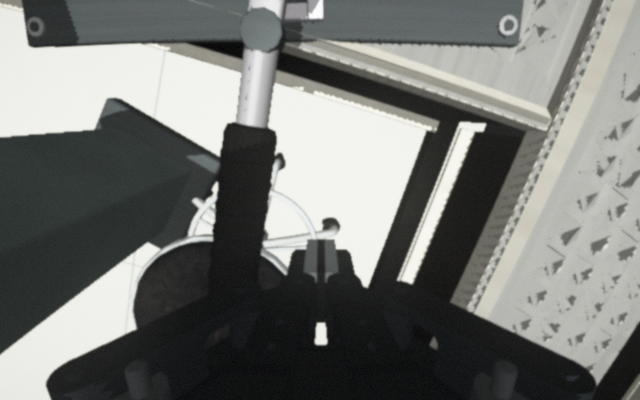

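Emit:
send_rows([
  [-0.004,0.0054,0,0,0,-0.05,0],
  [-0.0038,0.0056,0,0,0,-0.05,0],
  [-0.0035,0.0058,0,0,0,-0.05,0],
  [-0.0032,0.006,0,0,0,-0.05,0],
  [-0.0029,0.0061,0,0,0,-0.05,0],
  [-0.0025,0.0062,0,0,0,-0.05,0],
  [0,0,0,0,0,0,0],
])

```text
clock: 45.6
tool_pos: [0.3451, -0.3494, 0.0504]
ee_rot: [0.992, 0.124, 0.0, 0.001]
contact_force: [0.1, -0.7, -0.6]
finger_gap: -0.001
```

Emit:
send_rows([
  [-0.0023,0.0064,0,0,0,-0.05,0],
  [-0.0019,0.0064,0,0,0,-0.05,0],
  [0,0,0,0,0,0,0],
])

```text
clock: 45.98
tool_pos: [0.3415, -0.3376, 0.0502]
ee_rot: [0.997, 0.074, 0.001, 0.001]
contact_force: [-1.2, -5.7, 1.3]
finger_gap: 0.005
```

Run:
```python
from h import *
st()
c=cam("wrist");save(c,"pics/w29.png")
```

```text
clock 45.975
tool_pos [ 0.3415 -0.3376  0.0502]
ee_rot [9.972e-01 7.440e-02 9.000e-04 1.300e-03]
contact_force [-1.155  -5.7325  1.3487]
finger_gap 0.0051
qpos [-8.4260e-01  5.3200e-01  2.1326e+00 -5.0000e-04  4.7380e-01  5.7960e-01]
```

View pics/w29.png

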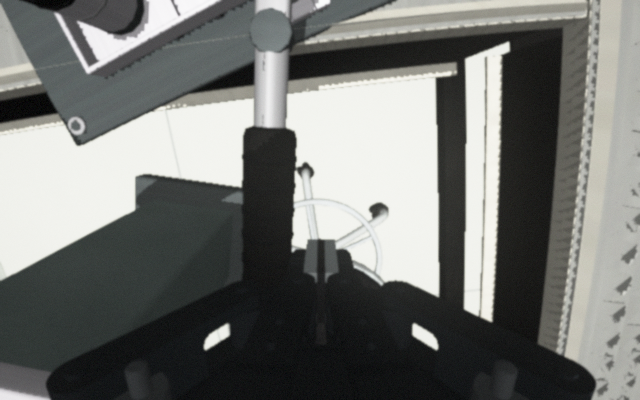

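Emit:
send_rows([
  [-0.0017,0.0066,0,0,0,-0.05,0],
  [-0.0012,0.0066,0,0,0,-0.05,0],
  [0,0,0,0,0,0,0],
])

```text
clock: 46.4
tool_pos: [0.3385, -0.3245, 0.0502]
ee_rot: [1.0, 0.024, 0.001, 0.001]
contact_force: [-2.7, -8.5, 0.0]
finger_gap: -0.002
```

Emit:
send_rows([
  [-0.001,0.0067,0,0,0,-0.05,0],
  [-0.0006,0.0067,0,0,0,-0.05,0],
  [0,0,0,0,0,0,0],
])

```text
clock: 46.78
tool_pos: [0.3372, -0.3115, 0.0502]
ee_rot: [1.0, -0.025, 0.001, 0.002]
contact_force: [-3.0, -11.9, 0.4]
finger_gap: 0.003
```

Emit:
send_rows([
  [-0.0003,0.0068,0,0,0,-0.05,0],
  [0,0,0,0,0,0,0],
])

```text
clock: 47.02
tool_pos: [0.3371, -0.3059, 0.0504]
ee_rot: [0.999, -0.05, 0.002, 0.002]
contact_force: [-13.1, -24.7, 1.3]
finger_gap: -0.002
```

Emit:
send_rows([
  [0.0001,0.0067,0,0,0,-0.05,0],
  [0,0,0,0,0,0,0],
])

```text
clock: 47.28
tool_pos: [0.3372, -0.3003, 0.0505]
ee_rot: [0.997, -0.075, 0.002, 0.003]
contact_force: [-23.6, -38.4, 2.6]
finger_gap: -0.003
```

Run:
```python
from h import *
st()
c=cam("wrist");save(c,"pics/w30.png")
```

```text
clock 47.275
tool_pos [ 0.3372 -0.3003  0.0505]
ee_rot [ 0.9972 -0.075   0.002   0.0029]
contact_force [-23.631  -38.3615   2.6158]
finger_gap -0.0035
qpos [-0.7932  0.5075  2.199  -0.0042  0.4283  0.9316]
```

View pics/w30.png

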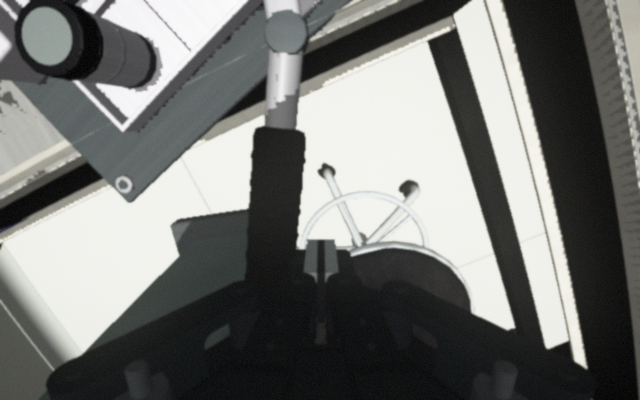

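Emit:
send_rows([
  [0.0005,-0.01,0,0,0,0,0],
  [0.0005,-0.02,0,0,0,0,0],
  [0,-0.02,0.01,0,0,0,0],
  [0,0,0.05,0,0,0,0],
  [0,0,0.06,0,0,0,0],
  [0.02,0,0.05,0,0,0,0],
  [0.03,-0.01,0,0,0,0.1,0],
  [0.02,-0.01,0,0,0,0.1,0],
  [0,0,0,0,0,0,0],
  [0,0,0,0,0,0,0],
])

```text
clock: 48.58
tool_pos: [0.4062, -0.3659, 0.2193]
ee_rot: [1.0, 0.023, -0.0, -0.0]
contact_force: [-0.1, 0.7, -0.6]
finger_gap: -0.002
```

Run:
```python
from h import *
st()
c=cam("wrist");save(c,"pics/w31.png");import pickle;pickle.dump(c,open("w31.pkl","wb"))
save(c,"pics/w31c.png",(160,0,360,150),4)
```

```text
clock 48.575
tool_pos [ 0.4062 -0.3659  0.2193]
ee_rot [ 9.997e-01  2.340e-02 -3.000e-04 -3.000e-04]
contact_force [-0.1066  0.7363 -0.57  ]
finger_gap -0.0022
qpos [-0.7887  0.3504  1.8472 -0.      0.9448  0.7353]
```

View pics/w31.png

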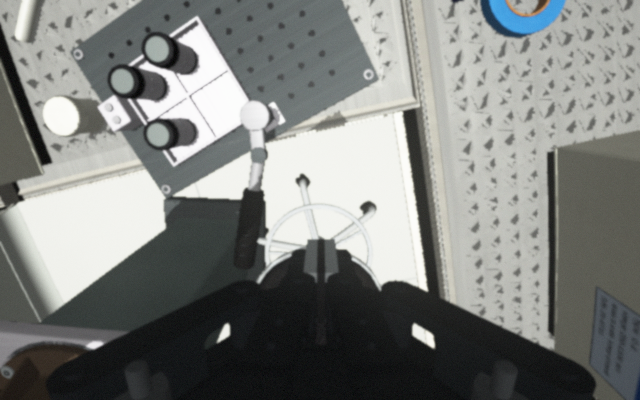

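Run:
```python
from h import *
import pickle
c=pickle.load(open("w31.pkl","rb"))
W=lambda u,v,z:world(c,u,v,z)[:2]
b=W(255,115,.069);j=W(258.5,155,.069);h0=W(253,192,.073);h1=W(243,264,.073)
g=lambda p,q:np.arctan2(*(q-p)[::-1])%(2*np.pi)-np.pi
print(b,j,h0,h1,"head",g(b,j),np.linalg.norm(j-b),"arm",g(j,h1),g(h0,h1))
save(c,"pics/w31d.png",(60,0,310,180),3)
```

```text
[ 0.4719129  -0.30189779] [ 0.43577936 -0.305025  ] [ 0.40094157 -0.30040147] [ 0.32495377 -0.28922024] head 0.0863309960401093 0.03626861879549855 arm -0.14165423779557607 -0.14609666421693035
```

View pics/w31d.png

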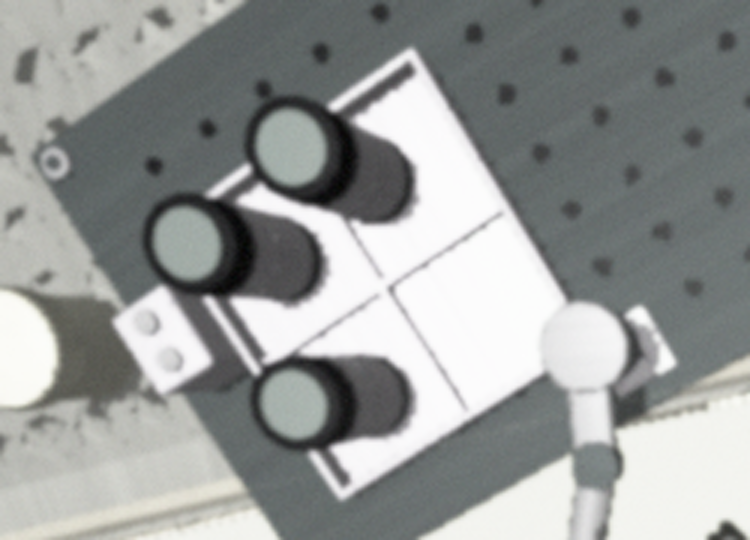

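View pics/w31c.png

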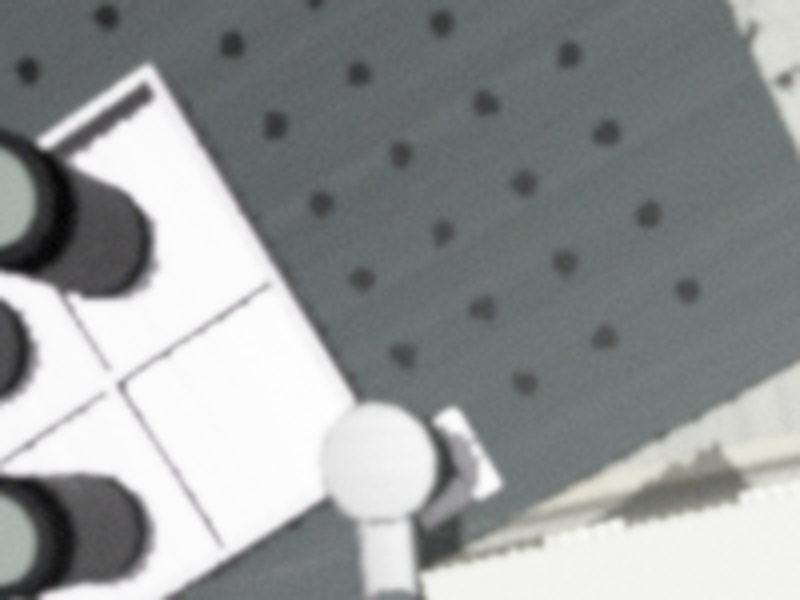

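Emit:
send_rows([
  [-0.01,-0.03,0.03,0,0,0,0],
  [-0.02,-0.04,0.03,0,0,0,0],
  [-0.02,-0.04,0.02,0,0,0,0],
  [-0.02,-0.04,0,0,0,0,0],
  [-0.02,-0.04,0,0,0,0,0],
  [-0.02,-0.03,0,0,0,0,0],
  [0,0,0,0,0,0,0],
  [0,0,0,0,0,0,0],
])

```text
clock: 49.62
tool_pos: [0.2965, -0.5855, 0.2992]
ee_rot: [1.0, 0.023, -0.0, -0.0]
contact_force: [0.5, 0.5, 0.0]
finger_gap: -0.004
```

Run:
```python
from h import *
import pickle
st()
c=cam("top");save(c,"pics/t32.png",(240,130,440,280),4);pickle.dump(c,open("t32.pkl","wb"))
```

```text
clock 49.625
tool_pos [ 0.2965 -0.5855  0.2992]
ee_rot [ 9.997e-01  2.340e-02 -0.000e+00 -4.000e-04]
contact_force [0.489 0.45  0.006]
finger_gap -0.004
qpos [-1.1483e+00  4.3450e-01  1.4986e+00  3.0000e-04  1.2092e+00  3.7560e-01]
```

View pics/t32.png

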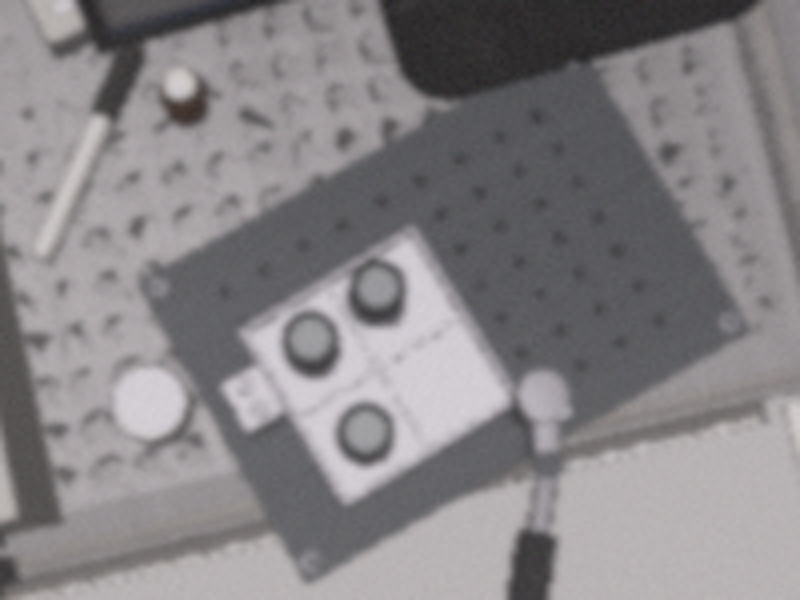

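Run:
```python
from h import *
import pickle
c=pickle.load(open("w31.pkl","rb"))
for u,v in((157,49),(122,80),(160,133)):
    print(np.median([world(c,a,b)[2] for a in range(u-4,u+5) for b in range(v-4,v+5)]))
c=pickle.load(open("t32.pkl","rb"))
P=lambda u,v,z:world(c,240+u/4-.4,130+v/4-.4,z)[:2]
a,b=P(240,333,.022),P(345,505,.022);d=(b-a)/np.linalg.norm(b-a);n=np.array([-d[1],d[0]])
print([(P(u,v,.04)-a)@n*1e3 for u,v in((262,362),(285,408))],np.arctan2(*-d[::-1]))
```

```text
0.0679358241595574
0.06791340429868031
0.06791887949137076
[np.float64(1.569301289906765), np.float64(-0.7247085658823944)] 0.5746951529481755
```

All three lid tops read 67.9 mm, where a seated lid should be at 68. The tray lies on the stop and the wrench is bent at its joint, so I'm handing in.

```bash
python3 -c "
from bench import robot
print(robot.sign_off())"
```

```text
the job is handed in; nothing more can be done
None
```

The job is done and handed in after about 50 s of the 200 s: three tins are in the tray, the tray lies on its stop, and the wrench has clicked over. Only three tins were present. I stood each one in its own bay and pressed its lid home. I then swung the tray counter-clockwise to the stop, and after that pushed the wrench handle left.

**Last checks:**
- **Lids:** all three tops measured 67.9 mm above the table, against 68 mm when seated. Each was pressed with about 33 to 37 N.
- **Tray:** a second push at the free corner stalled firmly against the stop at about 39 N. The pictures put the gap to the stop face within ±1.6 mm of zero, which is about what they can resolve.
- **Wrench:** the head turned about 0.30 rad and the handle bent a further 0.23 rad or so, measured in the picture. The nominal click is 0.25 rad, so it is consistent with fully tripped but not proven exactly.
- **Bystanders:** in the last top view, the pot, vial and pen are where they started. I never identified the optics case in any picture, so I did not check it.

**What disagreed or looked wrong:**
- The fixture's yaw measured about 0.54 rad, where 0.18 to 0.34 was stated. The tray started about 0.4 rad off it, where up to 0.2 was stated. Both cameras agreed with each other, so I worked from the pictures.
- At the end of the handle push the fingers briefly read about 45 N against the wrench's end stop. The 40 N limit is stated for the arm and gripper body. This contact appeared to be at the fingers, and I backed off at once.

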